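# Load the copper bars into the bench clamp with its supply isolated

### The arm

A 7-joint arm with a two-finger parallel gripper is mounted at the origin on the work surface. World frame = base frame: x ahead of the robot, y to its left, z up, the work surface at z = 0. Lengths are in mm, angles in rad, forces in N, time in s.
With the tool pointing down it reaches from about 400 to 875 mm from the base axis. Payload 4.4 kg.
Tool frame: the origin (TCP) lies midway between the tips of the shut fingers; the grasp point (between the pads) lies 19 mm behind it (ctrl.pinch_z is the distance from the TCP to the grasp point, in mm); z points along the fingers, y is the line along which they close (so a half turn about z gives the same grasp; the last joint's range is limited). The gripper opens to 85 mm and grips with 20 to 120 N. Pads are 22 mm wide; open, the fingers measure 114 mm over their backs; the gripper's body (76 mm by 85 mm) begins 54 mm behind the grasp point. The pads swing forward as they close: fully open they stand 13 mm farther back than shut.
Start: joints at [-1.277, 0.628, 0.038, 1.517, -0.027, 0.996, -0.02], TCP at [228.834, 608.402, 231.313] pointing down, gripper open.
Joint ranges: [-3.06, 3.06], [-0.37, 2.12], [-1.25, 1.32], [0.18, 2.47], [-1.1, 4.24], [0.23, 1.98], [-2.94, 2.94]. Speed limits (rad/s): [2.57, 2.57, 3.14, 3.14, 3.14, 3.14, 3.14].

### API

Orientations are given as [roll, pitch, yaw] about the fixed x, y, z axes, in that order (R = Rz(yaw) Ry(pitch) Rx(roll)).
In Python, from cell import read_state, cams, order, ctrl gives the robot as it stands.
- The arm moves only by the tool move_arm, never from a script. Its argument "targets" is text: rows parted by semicolons, each of 7 numbers parted by spaces: the gripper's target within -1 to 1 (fully open at 1, half-way at 0, shut at -1), then the shift along the tool's x, y, z in cm, then the turn, a rotation vector about the tool's x, y, z in degrees. A call has 1 to 5 rows; each row shifts and turns the commanded pose from where the row before left it, along the tool's axes as they then stand; what a row does not reach is not made up. A row lasts 1/12 s, in which the tool goes at most 41.7 mm and 7.16 degrees, less where a joint would pass 70% of its speed; a pose out of reach is approached as far as the arm can. A call with a gripper value outside its range is refused whole. The fingers move at their own pace and stop on an object; the grip force is fixed at half the most. Time passes only in rows, so rows that do not move let the fingers close. It gives the time, the measured TCP pose, the force, the opening and the grip force at its end, in the units of the state.
- read_state(): the state, without advancing time (a new reading comes with each control period).
- cams.get_image(name): name is "scene" or "top" or "wrist"; returns a dict with "color" (420x560x3 uint8, red, green, blue), "fovy" (degrees; the focal length in pixels is half the picture's height over the tangent of half this angle, whatever the lens; pixels are square), "cx", "cy" (the principal point, pixels), "rvec" (rotation vector, rad) and "tvec" (3), from world to camera coordinates, as OpenCV has them. Camera axes: x right, y down, z forward; pixel columns grow to the right and rows downward; lengths in mm; the calibration is good to about 2 mm. A picture is of the moment at which its call begins. There is no depth.
- order.finish_job(): hands the job in; it is judged then, once.
The state is a dict: "clock": time; "qpos": joint angles; "qd": joint speeds; "tau": joint torques, N m; "eef_pos": TCP position; "tool_rot": TCP orientation; "force": force on the tool from outside, world axes, zero at the start; "torque": the same for the moment, N m; "width": finger opening in mm; "gripper_force": force on a finger pad.
Only numpy, scipy, OpenCV 4.12 (cv2) and the standard library are available. Lean on these libraries where they do the work, as an engineer would, in place of code of your own. Each camera call takes 0.05 s, during which the arm holds its last target. There are 200 camera calls.

### The job

First make the clamp safe: slide the flush switch on the isolator box over to OFF, the end away from the little green lamp. Then feed every copper bar on the bench into a socket of its own in the clamp, fully home against the stop, and swing the lever of each loaded socket all the way closed (levers turn counter-clockwise seen from above). When all bars are clamped, slide the switch back to ON, and leave the other things on the bench where they are.

Things in the scene. Friction and masses are not known exactly. Their poses are not given: they have to be found in the camera images.
- clamp: Fixed grey and aluminium bar clamp, 80 (x) x 230 (y) x 71 mm (z), origin at the centre of its underside. In its -x face (x = -40 mm, towards the robot) are three level square sockets at y = -75, 0 and +75 mm, each running 65 mm in +x to a solid stop, with a lever above it on the roof (71 mm up). A closed lever leaves an empty socket too low for a bar: feed with the lever open.
- isolator: Fixed grey isolator box 90 (x) x 120 (y) x 60 mm (z), origin at the centre of its underside. A flush white slide switch in the middle of its top moves along the box's y. A small flat green lamp on the top at y = -46 mm marks the ON end. Only the switch's ridge stands above the top.
- ridge (a point): Middle of the top of the switch's ridge, a white bar 24 mm (along the box's x) x 5 mm (along y) standing 7 mm above the top of the isolator box. Axes as the box's. At ON it is 8 mm from the box's centre on the lamp side (y = -8 mm), at OFF 8 mm on the other side (y = +8 mm).
- switch (a joint): Slide switch travel in m: 0 = ON (ridge at the lamp end), 0.016 = OFF (moved in the box's +y). A detent holds it at either end: it takes about 5 N to start, and past mid travel it snaps over by itself. It starts at ON.
- home0 (a point): Where a bar's middle lies when fully home in socket 0 (y = -75 mm of the clamp): 5 mm inside the mouth, 48 mm above the bench; the bar then stands 55 mm out. Socket 19 mm wide, its mouth's sides flared to about 24 mm over the first 10 mm; floor 40 mm, roof 59 mm above the bench. Axes as the clamp's; feed along +x.
- lever0_knob (a point): Top of the upright black knob (14 mm across) at the end of socket 0's lever, 109 mm above the bench; the knob stands clear from 81 mm up, above a 10 mm wide steel arm (75 to 81 mm up). Knob 55 mm from the lever's pivot.
- lever0 (a joint): Lever of socket 0, rad: swings level about an upright pivot on the roof at x = -15 mm, y = -75 mm of the clamp. 0 = open, arm along the clamp's +x; 1.05 = closed (its stop), arm turned counter-clockwise from above, towards +y. Stiff (1.5 to 2 N at the knob), stays where left. Starts at 0 to 0.15. Closing lowers a pad 3.4 mm from the socket's roof onto the bar.
- home1 (a point): Where a bar's middle lies when fully home in socket 1 (y = 0 of the clamp): 5 mm inside the mouth, 48 mm above the bench; the bar then stands 55 mm out. Socket 19 mm wide, its mouth's sides flared to about 24 mm over the first 10 mm; floor 40 mm, roof 59 mm above the bench. Axes as the clamp's; feed along +x.
- lever1_knob (a point): Top of the upright black knob (14 mm across) at the end of socket 1's lever, 109 mm above the bench; the knob stands clear from 81 mm up, above a 10 mm wide steel arm (75 to 81 mm up). Knob 55 mm from the lever's pivot.
- lever1 (a joint): Lever of socket 1, rad: swings level about an upright pivot on the roof at x = -15 mm, y = 0 of the clamp. 0 = open, arm along the clamp's +x; 1.05 = closed (its stop), arm turned counter-clockwise from above, towards +y. Stiff (1.5 to 2 N at the knob), stays where left. Starts at 0 to 0.15. Closing lowers a pad 3.4 mm from the socket's roof onto the bar.
- home2 (a point): Where a bar's middle lies when fully home in socket 2 (y = +75 mm of the clamp): 5 mm inside the mouth, 48 mm above the bench; the bar then stands 55 mm out. Socket 19 mm wide, its mouth's sides flared to about 24 mm over the first 10 mm; floor 40 mm, roof 59 mm above the bench. Axes as the clamp's; feed along +x.
- lever2_knob (a point): Top of the upright black knob (14 mm across) at the end of socket 2's lever, 109 mm above the bench; the knob stands clear from 81 mm up, above a 10 mm wide steel arm (75 to 81 mm up). Knob 55 mm from the lever's pivot.
- lever2 (a joint): Lever of socket 2, rad: swings level about an upright pivot on the roof at x = -15 mm, y = +75 mm of the clamp. 0 = open, arm along the clamp's +x; 1.05 = closed (its stop), arm turned counter-clockwise from above, towards +y. Stiff (1.5 to 2 N at the knob), stays where left. Starts at 0 to 0.15. Closing lowers a pad 3.4 mm from the socket's roof onto the bar.
- bar0: Loose square copper bar, 16 x 16 x 120 mm, about 0.27 kg, lying flat on the bench; origin at its middle, x along its length. All bars are alike; any bar fits any socket, either end first. Absent in some runs.
- bar1: Loose square copper bar, 16 x 16 x 120 mm, about 0.27 kg, lying flat on the bench; origin at its middle, x along its length. All bars are alike; any bar fits any socket, either end first. Absent in some runs.
- bar2: Loose square copper bar, 16 x 16 x 120 mm, about 0.27 kg, lying flat on the bench; origin at its middle, x along its length. All bars are alike; any bar fits any socket, either end first. Absent in some runs.
- relay: Bystander: black plastic block 85 x 44 x 30 mm with a paper label; origin at the centre of its underside. Leave alone.
- spanner: Bystander: flat steel spanner 150 mm long; origin at the centre of its underside. Leave alone.
- meter: Bystander: yellow hand-held meter 140 x 75 x 37 mm; origin at the centre of its underside. Leave alone.
- heatsink: Bystander: finned aluminium heat sink 90 x 70 x 40 mm; origin at the centre of its underside. Leave alone.
Mind the look-alikes: they are no part of the job. What is shaped like the bar2 but white is not meant.

How it is judged:
By the outcome, as a careful person would: the job done as asked, in the order asked, and still so for the second after the job is handed in, with the robot touching nothing.
Of bar0, bar1, bar2 only 2 to 3 are there at a start; the rules pass over those that are not, and their reading is None.
At some moment in a run one of bar0, bar1, bar2 may be knocked a few centimetres aside while the robot is not near it.
Once in a run the grip may slacken for a moment while it holds something.
It also fails if it takes over 210 s, if anything falls off the work surface, if the arm or the gripper's body presses on something with over 40 N, if the wrist force passes 120 N, or if a joint passes its speed limit or range.

## Working session

There is one attempt and no reset: what is moved stays moved. The work goes in short steps, Python scripts to look and compute and a tool call to move; the robot and the scene stay as the last step left them, time stands still between calls to the robot, and variables do not carry over. Pictures are saved under pics/ and viewed, at most 14 in all, crops included, and the job is handed in when it is done.

Besides the shell and the picture viewer there is one more tool, called after "Call:" by a JSON object that holds its "method" and its "body", one argument or row to a line. move_arm: Moves the arm, as the interface text tells. Its arguments: {"type":"object","properties":{"targets":{"type":"string"}},"required":["targets"]}

```bash
ls; mkdir -p pics
cat > h.py <<'E'
import numpy as np, cv2
from cell import read_state, cams, order, ctrl
def snap(name, fn):
    im=cams.get_image(name); cv2.imwrite('pics/'+fn,im['color'][:,:,::-1]); np.save('pics/'+fn+'.npy',im,allow_pickle=True); return im
def load(fn): return np.load('pics/'+fn+'.npy',allow_pickle=True).item()
def cam(im):
    R=cv2.Rodrigues(np.array(im['rvec'],float))[0]; t=np.array(im['tvec'],float).ravel()
    f=im['color'].shape[0]/2/np.tan(np.radians(im['fovy'])/2); return R,t,f
def px2w(im,u,v,z):
    R,t,f=cam(im); d=R.T@np.array([(u-im['cx'])/f,(v-im['cy'])/f,1]); c=-R.T@t
    return c+d*(z-c[2])/d[2]
def w2px(im,p):
    R,t,f=cam(im); q=R@np.array(p,float)+t; return np.array([im['cx']+f*q[0]/q[2],im['cy']+f*q[1]/q[2]])
E
python3 - <<'E'
from h import *
for n in('scene','top'):
    im=snap(n,n+'0.png'); R,t,f=cam(im); print(n,f,im['cx'],im['cy'],-R.T@t, [k for k in im])
s=read_state(); print(s)
E
```

```text
pics
scene 408.1225672370188 283.34686993197073 208.74103724109213 [ 742.97386533 -402.3800609   946.03694461] ['color', 'fovy', 'cx', 'cy', 'rvec', 'tvec']
top 446.7229913398241 277.64892284652046 212.37871060823983 [ 259.02062014   39.9292152  1192.03750697] ['color', 'fovy', 'cx', 'cy', 'rvec', 'tvec']
{'clock': 0.1, 'qpos': array([-1.27681985,  0.62926482,  0.03845175,  1.51827226, -0.02702735,
        0.99632161, -0.02000122]), 'qd': array([-0.00141331, -0.00316473,  0.0001228 , -0.0018834 ,  0.00085391,
        0.00074327,  0.00340227]), 'tau': array([ 3.60437465e-03, -5.64524102e+01,  1.23091601e+00, -1.93972957e+01,
        1.13549799e-02,  5.39598244e-03, -6.29246799e-06]), 'eef_pos': array([228.60906918, 607.86112265, 230.47256573]), 'tool_rot': array([-3.13984445e+00, -2.20809107e-07,  2.78179432e+00]), 'force': array([-0.16467593,  0.25945376, -0.51994507]), 'torque': array([-0.01840123, -0.01618729,  0.00428917]), 'gripper_force': 0.0, 'width': 85.26068894220307}
```

View pics/top0.png

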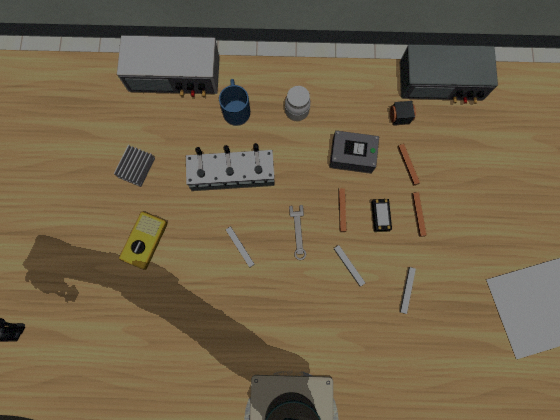

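View pics/scene0.png

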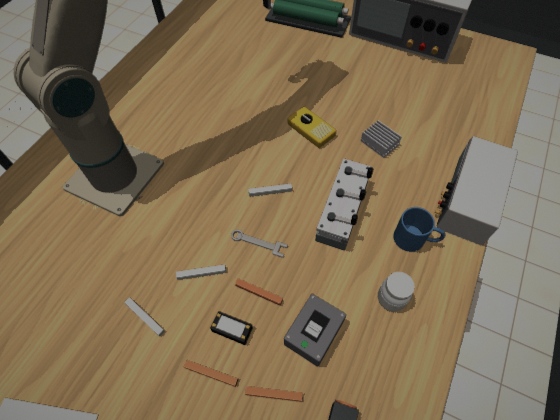

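Top view: copper bars at about (343,210), (409,164), (420,214); clamp at (230,168), isolator at (355,151) with its green lamp towards -y. Zooming for corners.

Run:
```python
from h import *
im=load('top0.png'); c=im['color'][:,:,::-1]
a=cv2.resize(c[135:200,175:285],None,fx=7,fy=7,interpolation=cv2.INTER_CUBIC)
b=cv2.resize(c[120:180,320:430],None,fx=7,fy=7,interpolation=cv2.INTER_CUBIC)[:,:770]
a=a[:, :770]
o=np.vstack([a,b])
o=cv2.resize(o,None,fx=.68,fy=.68) 
cv2.imwrite('pics/z0.png',np.clip(o*1.5,0,255).astype(np.uint8)); print(o.shape)
for n in('top','scene'):
    im=load(n+'0.png'); hsv=cv2.cvtColor(im['color'],cv2.COLOR_RGB2HSV)
    m=((hsv[...,0]<11)&(hsv[...,1]>130)&(hsv[...,2]>50)).astype(np.uint8)
    k,l,st,ce=cv2.connectedComponentsWithStats(m)
    for i in range(1,k):
        if st[i,4]>80:
            pts=np.argwhere(l==i)[:,::-1]
            w=np.array([px2w(im,u,v,12)[:2] for u,v in pts]); r=cv2.minAreaRect(w.astype(np.float32)); print(n,ce[i].round(1),st[i,4],np.round(r[0]),np.round(r[1]),round(r[2],1))
```

```text
(595, 524, 3)
scene [249.2 286.7] 113 [ 516. -130.] [84. 16.] 2.0
```

View pics/z0.png

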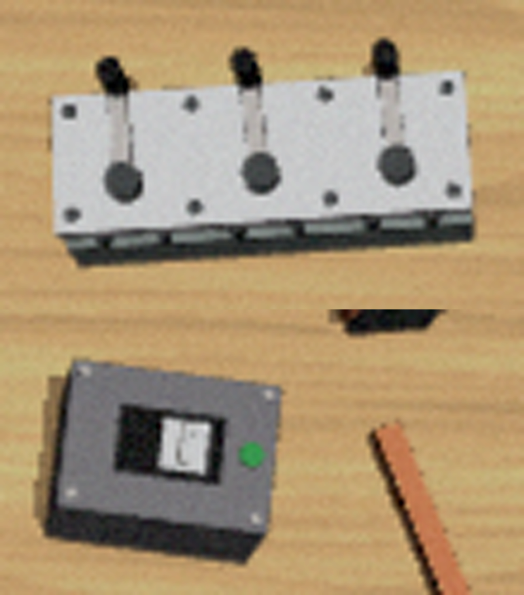

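Zoom: clamp roof corners (52,98),(463,72),(471,212),(55,235); isolator top corners (74,360),(281,386),(266,535),(58,508), lamp (252,455), white switch centred about (187,445).

Run:
```python
from h import *
im=load('top0.png'); k=4.76
C=[px2w(im,175+x/k,135+y/k,71)[:2] for x,y in[(52,98),(463,72),(471,212),(55,235)]]
I=[px2w(im,320+x/k,120+(y-309.4)/k,60)[:2] for x,y in[(74,360),(281,386),(266,535),(58,508)]]
for n,P in(('clamp',C),('iso',I)):
    P=np.array(P); print(n,P.round(),P.mean(0).round(1)); 
    d=(P[0]+P[3]-P[1]-P[2])/2; print('len',np.hypot(*d),'yaw',np.degrees(np.arctan2(-d[0],d[1])))
    d=(P[0]+P[1]-P[3]-P[2])/2; print('len',np.hypot(*d),'yaw',np.degrees(np.arctan2(d[1],d[0])))
print('pivots',[px2w(im,175+x/k,135+y/k,81)[:2].round() for x,y in[(123,180),(261,171),(396,163)]])
print('knobs',[px2w(im,175+x/k,135+y/k,109)[:2].round() for x,y in[(108,68),(242,60),(384,48)]])
print('ridge',px2w(im,320+187/k,120+(445-309.4)/k,67).round(), 'lamp',px2w(im,320+252/k,120+(455-309.4)/k,60).round())
for n in('top','scene'):
    im=load(n+'0.png'); c=im['color'].astype(int); 
    m=((c[...,0]>1.75*c[...,1])&(c[...,0]>90)&(c[...,2]<c[...,1])).astype(np.uint8)
    kk,l,st,ce=cv2.connectedComponentsWithStats(m)
    for i in range(1,kk):
        if st[i,4]>60:
            pts=np.argwhere(l==i)[:,::-1]
            w=np.array([px2w(im,u,v,14)[:2] for u,v in pts]); r=cv2.minAreaRect(w.astype(np.float32)); b=cv2.fitLine(w.astype(np.float32),2,0,.01,.01).ravel(); print(n,ce[i].round(1),st[i,4],np.round(r[0]),np.round(r[1]),'yaw',round(np.degrees(np.arctan2(b[1],b[0])),1))
```

```text
clamp [[655. 289.]
 [676.  61.]
 [595.  55.]
 [576. 282.]] [625.2 171.8]
len 228.3439614545764 yaw 5.002842486143653
len 80.24528922596863 yaw 4.872846333595343
iso [[ 740. -108.]
 [ 727. -225.]
 [ 638. -215.]
 [ 651.  -99.]] [ 689.  -161.8]
len 117.37904541488392 yaw -6.276961157637129
len 89.26909947637613 yaw -6.380165539811494
pivots [array([605., 245.]), array([612., 170.]), array([618.,  96.])]
knobs [array([659., 252.]), array([665., 180.]), array([674., 104.])]
ridge [ 688. -170.   67.] lamp [ 685. -208.   60.]
```

Call:
{"method": "move_arm", "body": {
  "targets": "1 0 0 0 0 0 -7.15; 1 0 0 0 0 0 -7.15; 1 -2.4 -3.2 0 0 0 0; 1 -2.4 -3.2 0 0 0 0; 1 -2.4 -3.2 0 0 0 0"
}}

```text
clock: 0.52
eef_pos: [289.9, 503.7, 230.6]
tool_rot: [-3.141, -0.0, 3.033]
force: [0.9, 0.2, -0.6]
width: 85.2
gripper_force: 0.0
```

Call:
{"method": "move_arm", "body": {
  "targets": "1 -2.4 -3.2 0 0 0 0; 1 -2.4 -3.2 0 0 0 0; 1 -2.4 -3.2 0 0 0 0; 1 -2.4 -3.2 0 0 0 0; 1 -2.4 -3.2 0 0 0 0"
}}

```text
clock: 0.93
eef_pos: [392.0, 330.9, 231.1]
tool_rot: [-3.141, -0.0, 3.032]
force: [-0.0, 0.5, -0.6]
width: 85.2
gripper_force: 0.0
```

Call:
{"method": "move_arm", "body": {
  "targets": "1 -2.4 -3.2 0 0 0 0; 1 -2.4 -3.2 0 0 0 0; 1 -2.4 -3.2 0 0 0 0; 1 -2.4 -3.2 0 0 0 0; 1 -2.4 -3.2 0 0 0 0"
}}

```text
clock: 1.35
eef_pos: [493.6, 158.7, 231.1]
tool_rot: [-3.141, -0.001, 3.031]
force: [0.6, 0.7, 0.1]
width: 85.5
gripper_force: 0.0
```

Call:
{"method": "move_arm", "body": {
  "targets": "1 -2.4 -3.2 0 0 0 0; 1 -2.4 -3.2 0 0 0 0; 1 -2.4 -3.2 0 0 0 0; 1 -2.4 -3.2 0 0 0 0; 1 0 0 0 0 0 0"
}}

```text
clock: 1.77
eef_pos: [577.9, 12.2, 231.0]
tool_rot: [-3.136, 0.004, 3.019]
force: [0.0, -0.8, 0.9]
width: 85.6
gripper_force: 0.0
```

Call:
{"method": "move_arm", "body": {
  "targets": "1 -2.5 -3.2 0.5 0 0 0; 1 -2.5 -3.2 0.5 0 0 0; 1 -2.5 -3.2 0.5 0 0 0; 1 -2.5 -3.3 0.5 0 0 0; 1 -2.5 -3.3 0 0 0 0"
}}

```text
clock: 2.18
eef_pos: [680.6, -153.1, 209.6]
tool_rot: [3.141, -0.003, 3.032]
force: [0.1, 0.7, 0.1]
width: 85.7
gripper_force: 0.0
```

Call:
{"method": "move_arm", "body": {
  "targets": "1 0 0 0 0 0 0; 1 0 0 0 0 0 0"
}}

```text
clock: 2.35
eef_pos: [680.6, -155.6, 209.8]
tool_rot: [-3.14, -0.001, 3.026]
force: [0.4, 0.6, -0.5]
width: 85.4
gripper_force: 0.0
```

Run:
```python
from h import *
im=snap('wrist','w1.png'); R,t,f=cam(im); c=-R.T@t; s=read_state(); print(s['eef_pos'],s['tool_rot'],s['qpos'],'cam',c,f,R[2])
print('ridge',w2px(im,[688,-170,67]))
t0=snap('top','top1.png')
for u,v in((343,210),(409,164),(420,214),(300,300)): print(t0['color'][v,u])
```

```text
[ 680.3502615  -152.47486521  210.15800977] [ 3.14111219e+00 -1.84626974e-03  3.02943429e+00] [ 0.17436311  0.72150476  0.01121356  1.38805293 -0.00902521  1.03395967
  1.64605005] cam [ 600.94408396 -145.53761307  351.02759368] 295.31507079588056 [ 0.30101376 -0.03630125 -0.95292861]
ridge [268.21119895 210.5585621 ]
[12 21 20]
[114 106  93]
[143 138 123]
[87 72 46]
```

View pics/w1.png

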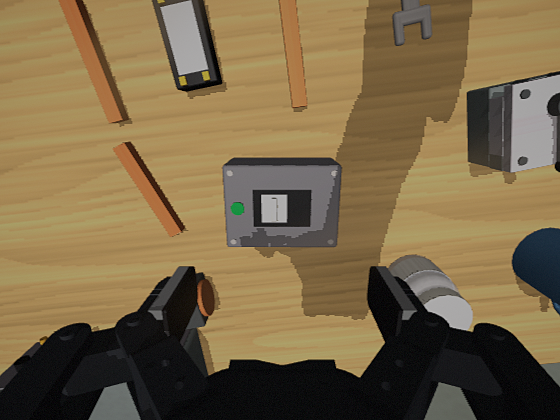

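Wrist view: isolator top corners ~(224,167),(341,166),(341,246),(228,246), switch ridge ~ (275,208), lamp (238,208).

Run:
```python
from h import *
im=load('w1.png')
P=np.array([px2w(im,u,v,60)[:2] for u,v in((224,167),(341,166),(341,246),(225,246))]); print(P.round(),P.mean(0))
d=P[1]+P[2]-P[0]-P[3];print(np.degrees(np.arctan2(-d[0],d[1])), np.hypot(*d)/2)
print('ridge',px2w(im,275,208,67),'lamp',px2w(im,238,208,60), 'sw',px2w(im,274,208,60))
for i in range(5): print(read_state()['eef_pos'].round(1))
im=load('top0.png');c=im['color'].astype(int)
m=((c[...,0]>1.5*c[...,1])&(c[...,0]>70)).astype(np.uint8)
kk,l,st,ce=cv2.connectedComponentsWithStats(m)
for i in range(1,kk):
  if st[i,4]>40:
    pts=np.argwhere(l==i)[:,::-1]; w=np.array([px2w(im,u,v,14)[:2] for u,v in pts]); r=cv2.minAreaRect(w.astype(np.float32)); b=cv2.fitLine(w.astype(np.float32),2,0,.01,.01).ravel(); print(ce[i].round(1),st[i,4],np.round(r[0]),np.round(r[1]),'yaw',round(np.degrees(np.arctan2(b[1],b[0])),1))
# wrist crop of switch
w=load('w1.png')['color'][185:232,215:345,::-1]; cv2.imwrite('pics/z1.png',cv2.resize(w,None,fx=5,fy=5,interpolation=cv2.INTER_CUBIC))
```

```text
[[ 640. -208.]
 [ 653.  -93.]
 [ 739.  -98.]
 [ 724. -222.]] [ 689.07629398 -155.37624279]
-6.4119476003546625 119.98951594044388
ridge [ 686.11618045 -162.86874857   67.        ] lamp [ 683.80154809 -201.16500375   60.        ] sw [ 688.09601604 -164.31922183   60.        ]
[ 680.4 -150.7  210.6]
[ 680.4 -150.7  210.6]
[ 680.4 -150.7  210.6]
[ 680.4 -150.7  210.6]
[ 680.4 -150.7  210.6]
[408.9 164. ] 207 [ 667. -316.] [119.  15.] yaw 19.8
[342.1 209.5] 214 [ 532. -131.] [114.  15.] yaw 1.8
[419.3 214. ] 216 [ 525. -339.] [117.  15.] yaw 7.5
```

View pics/z1.png

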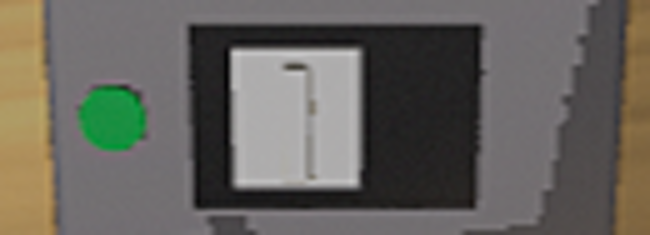

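Crop: ridge at zoom x≈300, i.e. u≈275. The two cameras disagree by ~6 mm in y, so I'll check again with the lamp at rest.

Call:
{"method": "move_arm", "body": {
  "targets": "1 0 0 0 0 0 0; 1 0 0 0 0 0 0; 1 0 0 0 0 0 0; 1 0 0 0 0 0 0"
}}

```text
clock: 2.78
eef_pos: [680.9, -150.9, 211.7]
tool_rot: [3.141, 0.0, 3.033]
force: [-0.2, -0.2, -0.2]
width: 85.5
gripper_force: 0.0
```

```bash
cat >> h.py <<'E'
def lamp(im):
    c=im['color'].astype(int); m=(c[...,1]>1.5*c[...,0])&(c[...,1]>1.5*c[...,2])&(c[...,1]>50)
    v,u=np.nonzero(m); return px2w(im,u.mean(),v.mean(),60).round(1),len(u)
E
python3 - <<'E'
from h import *
for i in range(3):
    s=read_state(); im=snap('wrist','w2.png'); R,t,f=cam(im); print(s['clock'],s['eef_pos'].round(1),s['tool_rot'].round(4),(-R.T@t).round(1),lamp(im))
for n in('top','scene'): print(n,lamp(load(n+'0.png')))
print(lamp(load('w1.png')))
E
```

```text
2.7833 [ 680.9 -150.9  211.7] [3.1414e+00 3.0000e-04 3.0327e+00] [ 600.9 -141.6  352.8] (array([ 683.8, -202.1,   60. ]), 141)
2.8333 [ 680.9 -151.2  211.7] [3.1415e+00 3.0000e-04 3.0323e+00] [ 601.  -141.9  352.7] (array([ 683.8, -202.1,   60. ]), 138)
2.8833 [ 680.9 -151.4  211.6] [3.1415e+00 2.0000e-04 3.0320e+00] [ 601.  -142.1  352.6] (array([ 683.7, -202. ,   60. ]), 138)
top (array([ 686.9, -206.9,   60. ]), 16)
scene (array([ 686.3, -202.8,   60. ]), 32)
(array([ 683.8, -202.1,   60. ]), 139)
```

Call:
{"method": "move_arm", "body": {
  "targets": "-0.3 -0.9 -1.3 2 0 0 0; -0.3 0 0 3.5 0 0 0; -0.3 0 0 3.5 0 0 0; -0.3 0 0 2.5 0 0 0; -0.3 0 0 0 0 0 0"
}}

```text
clock: 3.35
eef_pos: [683.9, -164.8, 90.0]
tool_rot: [3.14, -0.011, 3.031]
force: [-0.9, 0.5, -0.8]
width: 30.0
gripper_force: 0.0
```

Call:
{"method": "move_arm", "body": {
  "targets": "-0.3 0 0 0 0 0 0; -0.3 0 0 0 0 0 0; -0.3 0 0 0 0 0 0; -0.3 0 0 0 0 0 0"
}}

```text
clock: 3.68
eef_pos: [690.0, -166.2, 98.8]
tool_rot: [-3.141, 0.004, 3.031]
force: [0.2, 0.3, -0.5]
width: 29.8
gripper_force: 0.0
```

Run:
```python
from h import *
s=read_state(); im=snap('wrist','w3.png'); print(s['eef_pos'],s['tool_rot'],s['width'],lamp(im), w2px(im,[688.7,-164.5,67]))
```

```text
[ 689.95741249 -166.18444713   98.80601448] [-3.14116845  0.00403042  3.03132964] 29.778463074917504 (array([ 684. , -202.2,   60. ]), 333) [283.45536768 246.71540081]
```

View pics/w3.png

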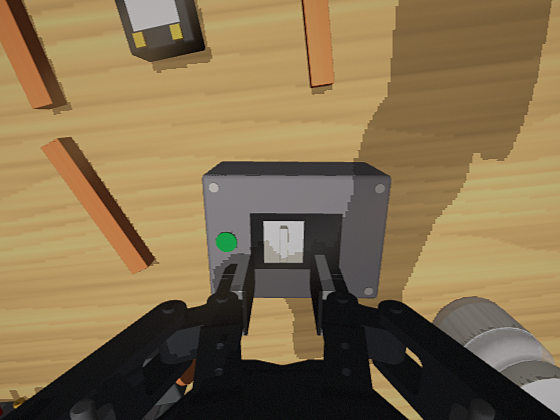

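Fingers straddle the ridge (ridge at (283,245), fingertips at u≈247 and 317). Descend gently and close.

Call:
{"method": "move_arm", "body": {
  "targets": "-0.3 0 -0.1 1.2 0 0 0; -0.3 0 0 1.1 0 0 0; -0.3 0 0 0.7 0 0 0; -0.3 0 0 0.4 0 0 0; -0.3 0 0 0.2 0 0 0"
}}

```text
clock: 4.15
eef_pos: [687.0, -166.5, 59.7]
tool_rot: [3.141, -0.004, 3.031]
force: [-6.3, 1.8, 16.2]
width: 30.2
gripper_force: 8.1
```

Call:
{"method": "move_arm", "body": {
  "targets": "-0.3 0 0 0 0 0 0; -0.3 0 0 0 0 0 0; -0.3 0 0 0 0 0 0; -1 0 0 0 0 0 0; -1 0 0 0 0 0 0"
}}

```text
clock: 4.57
eef_pos: [688.7, -166.5, 60.5]
tool_rot: [3.141, 0.001, 3.031]
force: [1.7, 12.6, 4.4]
width: 6.5
gripper_force: 8.8
```

Call:
{"method": "move_arm", "body": {
  "targets": "-1 0 0 0 0 0 0; -1 0 0 0 0 0 0; -1 0 0 0 0 0 0"
}}

```text
clock: 4.82
eef_pos: [688.8, -165.4, 60.6]
tool_rot: [3.14, 0.001, 3.032]
force: [0.2, 3.3, 2.9]
width: 2.9
gripper_force: 59.8
```

Call:
{"method": "move_arm", "body": {
  "targets": "-1 0 0.4 0 0 0 0; -1 0 0.4 0 0 0 0; -1 0 0.4 0 0 0 0; -1 0 0.4 0 0 0 0; -1 0 0.1 0 0 0 0"
}}

```text
clock: 5.23
eef_pos: [690.7, -149.4, 60.6]
tool_rot: [-3.141, 0.001, 3.032]
force: [1.3, 0.0, 3.8]
width: 2.5
gripper_force: 60.0
```

Call:
{"method": "move_arm", "body": {
  "targets": "-1 0 0 0 0 0 0; -1 0 0 0 0 0 0; -1 0 0 0 0 0 0; -1 0 0 0 0 0 0"
}}

```text
clock: 5.57
eef_pos: [690.7, -149.4, 60.6]
tool_rot: [3.141, 0.001, 3.032]
force: [0.4, 0.4, 5.5]
width: 2.3
gripper_force: 60.3
```

Run:
```python
from h import *
im=snap('wrist','w4.png'); cv2.imwrite('pics/z4.png',cv2.resize(im['color'][150:330,180:420,::-1],None,fx=2,fy=2)); print(read_state()['eef_pos'])
```

```text
[ 690.71109203 -149.35678121   60.60180774]
```

View pics/z4.png

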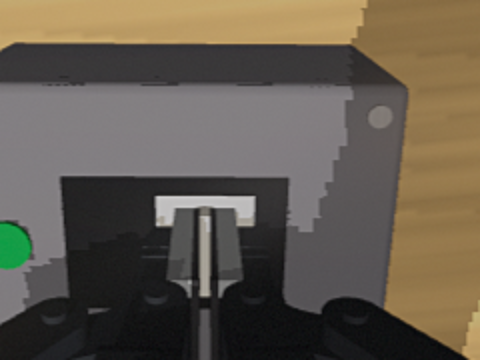

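Switch block is now at the right end of its slot (OFF). Nudge, release, rise and go over the bars.

Call:
{"method": "move_arm", "body": {
  "targets": "-1 0 0.15 0 0 0 0; -1 0 0 0 0 0 0; -0.3 0 0 0 0 0 0; -0.3 0 0 0 0 0 0; -0.3 0 0 -2 0 0 0"
}}

```text
clock: 6.03
eef_pos: [685.9, -146.8, 75.5]
tool_rot: [3.14, -0.011, 3.032]
force: [0.1, 0.4, -1.2]
width: 29.8
gripper_force: 0.0
```

Call:
{"method": "move_arm", "body": {
  "targets": "-0.3 0 0 -4 0 0 0; 0 0 0 -4 0 0 0; 0.5 3 0 -2.5 0 0 0; 1 4 0 -1 0 0 0; 1 4 0 -1 0 0 0"
}}

```text
clock: 6.45
eef_pos: [579.3, -135.4, 205.5]
tool_rot: [3.141, -0.001, 3.032]
force: [-0.3, -0.2, -0.0]
width: 76.5
gripper_force: 0.0
```

Call:
{"method": "move_arm", "body": {
  "targets": "1 4 0 -1 0 0 0; 1 0 0 0 0 0 0; 1 0 0 0 0 0 0; 1 0 0 0 0 0 0; 1 0 0 0 0 0 0"
}}

```text
clock: 6.87
eef_pos: [542.3, -131.6, 214.7]
tool_rot: [3.141, -0.0, 3.032]
force: [0.2, -0.2, 0.6]
width: 85.4
gripper_force: 0.0
```

```bash
cat >> h.py <<'E'
def bars(im,z=16,minA=150):
    c=im['color'].astype(int); m=((c[...,0]>1.5*c[...,1])&(c[...,0]>1.8*c[...,2])&(c[...,0]>60)).astype(np.uint8)
    n,l,st,ce=cv2.connectedComponentsWithStats(m); out=[]
    for i in range(1,n):
        if st[i,4]<minA: continue
        p=np.argwhere(l==i)[:,::-1]; w=np.array([px2w(im,u,v,z)[:2] for u,v in p]).astype(np.float32)
        b=cv2.boxPoints(cv2.minAreaRect(w)); (cx,cy),(a,bb),_=cv2.minAreaRect(w)
        e=b[1]-b[0] if np.hypot(*(b[1]-b[0]))>np.hypot(*(b[2]-b[1])) else b[2]-b[1]
        y=np.degrees(np.arctan2(e[1],e[0])); y=(y+90)%180-90
        out.append((ce[i].round().tolist(),round(cx,1),round(cy,1),round(max(a,bb)),round(min(a,bb)),round(y,1),[st[i,0]>0 and st[i,1]>0 and st[i,0]+st[i,2]<560 and st[i,1]+st[i,3]<420]))
    return out
def st():
    s=read_state(); print('t',round(s['clock'],2),'p',s['eef_pos'].round(1),'yaw',np.degrees(s['tool_rot'][2]).round(1),'F',s['force'].round(1),'w',round(s['width'],1),round(s['gripper_force'],1))
E
python3 - <<'E'
from h import *
st(); im=snap('wrist','w5.png'); [print(b) for b in bars(im)]; print('scene'); [print(b) for b in bars(snap('scene','s5.png'),minA=60)]
E
```

```text
t 6.87 p [ 542.3 -131.6  214.7] yaw 173.7 F [ 0.2 -0.2  0.6] w 85.4 0.0
([288.0, 195.0], 538.2, -126.8, 104, 15, np.float32(1.4), [np.True_])
([110.0, 187.0], 523.2, -329.1, 118, 24, np.float32(7.4), [np.True_])
([144.0, 270.0], 631.0, -317.0, 58, 25, np.float32(20.0), [np.True_])
scene
([258.0, 291.0], 535.1, -130.3, 119, 18, np.float32(1.5), [np.True_])
([278.0, 393.0], 668.4, -313.0, 117, 15, np.float32(19.6), [np.True_])
```

View pics/w5.png

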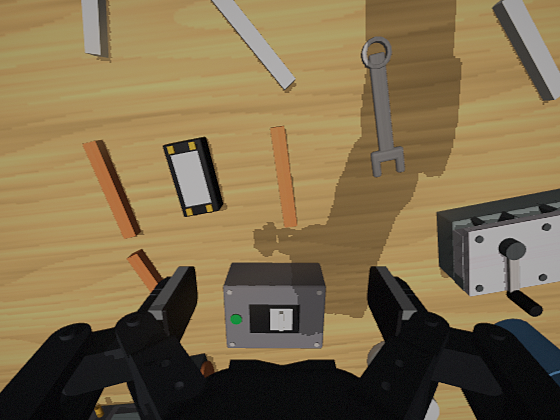

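Switch shows OFF (block right, away from lamp). Bar A spans (278,127)–(291,227). Going to its robot-side half.

Call:
{"method": "move_arm", "body": {
  "targets": "-0.1 2 0 2 0 0 -4; -0.1 2.3 0.3 3 0 0 -3.9; -0.1 0 0 4 0 0 0; -0.1 0 0 4 0 0 0; -0.1 0 0 2.5 0 0 0"
}}

```text
clock: 7.38
eef_pos: [497.4, -125.4, 56.9]
tool_rot: [3.141, -0.003, -3.114]
force: [-0.7, -0.6, 0.4]
width: 38.4
gripper_force: 0.0
```

Call:
{"method": "move_arm", "body": {
  "targets": "-0.1 0 0 0.5 0 0 0; -0.1 0 0 0 0 0 0; -0.1 0 0 0 0 0 0; -0.1 0 0 0 0 0 0"
}}

```text
clock: 7.72
eef_pos: [500.1, -126.1, 56.7]
tool_rot: [-3.141, 0.003, -3.114]
force: [0.4, 1.3, 0.2]
width: 38.6
gripper_force: 0.0
```

Run:
```python
from h import *
st(); im=snap('wrist','w6.png'); [print(b) for b in bars(im)]
for u,v in ((268,130),(278,127),(285,225),(296,226)): print(px2w(load('w5.png'),u,v,16).round(1))
```

```text
t 7.72 p [ 500.1 -126.1   56.7] yaw -178.4 F [0.4 1.3 0.2] w 38.6 0.0
([278.0, 271.0], 528.3, -127.6, 121, 16, np.float32(1.4), [np.True_])
([6.0, 266.0], 524.0, -315.3, 45, 10, np.float32(4.0), [np.False_])
([8.0, 318.0], 559.5, -327.3, 44, 16, np.float32(7.5), [np.False_])
([25.0, 372.0], 614.2, -324.1, 50, 25, np.float32(-6.8), [np.True_])
[ 474.2 -138.9   16. ]
[ 472.2 -127.5   16. ]
[ 588.  -132.2   16. ]
[ 590.8 -118.9   16. ]
```

View pics/w6.png

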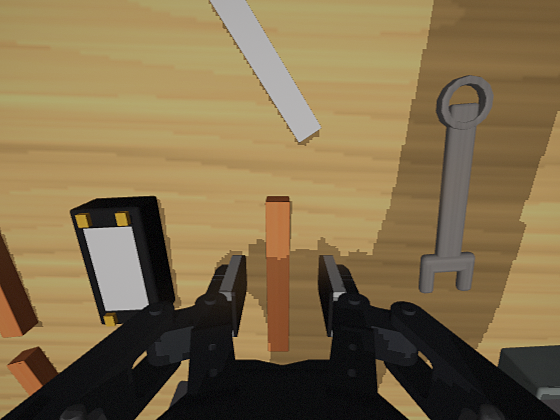

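Bar centred between the fingers, near end at (278,200), far end at (278,350). Descend and grip.

Call:
{"method": "move_arm", "body": {
  "targets": "-0.1 0.4 -0.2 2 0 0 0; -0.1 0 0 1.6 0 0 0; -0.1 0 0 1 0 0 0; -0.1 0 0 0.5 0 0 0; -0.1 0 0 0.15 0 0 0"
}}

```text
clock: 8.18
eef_pos: [494.9, -127.9, 2.8]
tool_rot: [3.142, 0.0, -3.114]
force: [0.3, 0.1, -0.9]
width: 38.7
gripper_force: 0.0
```

Call:
{"method": "move_arm", "body": {
  "targets": "-0.1 0 0 0 0 0 0; -0.1 0 0 0 0 0 0; -1 0 0 0 0 0 0; -1 0 0 0 0 0 0; -1 0 0 0 0 0 0"
}}

```text
clock: 8.6
eef_pos: [495.1, -128.3, 3.7]
tool_rot: [-3.141, 0.001, -3.115]
force: [-1.1, -0.3, 5.3]
width: 14.1
gripper_force: 59.2
```

Call:
{"method": "move_arm", "body": {
  "targets": "-1 0 0 0 0 0 0; -1 0 0 0 0 0 0; -1 0 0 -2 0 0 0; -1 0 0 -3 0 0 0; -1 0 0 -4 0 0 0"
}}

```text
clock: 9.02
eef_pos: [492.1, -127.3, 91.8]
tool_rot: [3.14, -0.006, -3.114]
force: [1.1, 0.0, -2.9]
width: 14.4
gripper_force: 59.1
```

Call:
{"method": "move_arm", "body": {
  "targets": "-1 0 0 -4 0 0 0; -1 0 0 -2 0 0 0; -1 0 0 0 0 0 0; -1 0 0 0 0 0 0; -1 0 0 0 0 0 0"
}}

```text
clock: 9.43
eef_pos: [493.2, -127.6, 151.7]
tool_rot: [3.141, -0.003, -3.114]
force: [-0.3, 0.7, -3.5]
width: 14.1
gripper_force: 59.2
```

Call:
{"method": "move_arm", "body": {
  "targets": "-1 0.3 3.5 0 0 0 -3.3; -1 0.3 4 0 0 0 0; -1 0.3 4 0 0 0 0; -1 0.3 4 0 0 0 0; -1 0.3 3.5 0 0 0 0"
}}

```text
clock: 9.85
eef_pos: [463.1, 62.7, 150.8]
tool_rot: [3.141, -0.005, -3.055]
force: [0.4, 0.8, -2.8]
width: 14.5
gripper_force: 59.3
```

Call:
{"method": "move_arm", "body": {
  "targets": "-1 0 2.1 0 0 0 0; -1 0 0 0 0 0 0; -1 0 0 0 0 0 0; -1 0 0 0 0 0 0; -1 0 0 0 0 0 0"
}}

```text
clock: 10.27
eef_pos: [463.1, 79.7, 151.9]
tool_rot: [-3.141, -0.002, -3.059]
force: [-0.2, -0.4, -3.4]
width: 14.3
gripper_force: 59.3
```

Run:
```python
from h import *
st(); im=snap('wrist','w7.png')
c=np.array([625,174]);a=np.radians(4.9);Rm=np.array([[np.cos(a),-np.sin(a)],[np.sin(a),np.cos(a)]])
for p in((-40,-115,71),(-40,115,71),(40,-115,71),(40,115,71),(-15,-75,81),(-15,0,81),(-15,75,81)): print(p,w2px(im,[*(c+Rm@p[:2]),p[2]]).round(1))
```

```text
t 10.27 p [463.1  79.7 151.9] yaw -175.2 F [-0.2 -0.4 -3.4] w 14.3 59.3
(-40, -115, 71) [244.  353.7]
(-40, 115, 71) [491.1 353. ]
(40, -115, 71) [247.3 417.4]
(40, 115, 71) [474.4 416.9]
(-15, -75, 81) [287.  383.6]
(-15, 0, 81) [368.2 383.4]
(-15, 75, 81) [449.4 383.2]
```

View pics/w7.png

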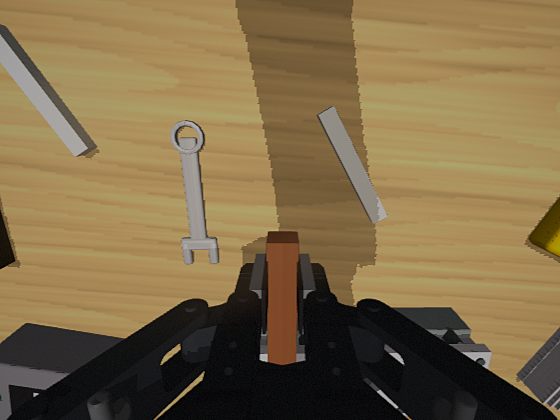

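Gripper hides most of the clamp; only its far corner near (490,346) shows. I'll use a mosaic of earlier views.

Run:
```python
from h import *
def z(fn,x0,y0,w,h,k): return cv2.resize(load(fn)['color'][y0:y0+h,x0:x0+w,::-1],(w*k,h*k),interpolation=cv2.INTER_CUBIC)
A=z('w5.png',430,185,130,120,3)   # 390x360
B=z('w1.png',430,60,130,120,3)
C=z('scene0.png',305,150,78,96,3) if 0 else z('s5.png',310,150,100,100,4) # 400x400
o=np.zeros((600,800,3),np.uint8); o[:240,:260]=cv2.resize(A,(260,240)); 
o=np.zeros((600,800,3),np.uint8); o[:360,:390]=A; o[:400,400:800]=C; D=z('w7.png',440,300,80,60,3); o[400:580,0:240]=D
cv2.imwrite('pics/z7.png',np.clip(o*1.4,0,255).astype(np.uint8))
```

```text
(no output)
```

View pics/z7.png

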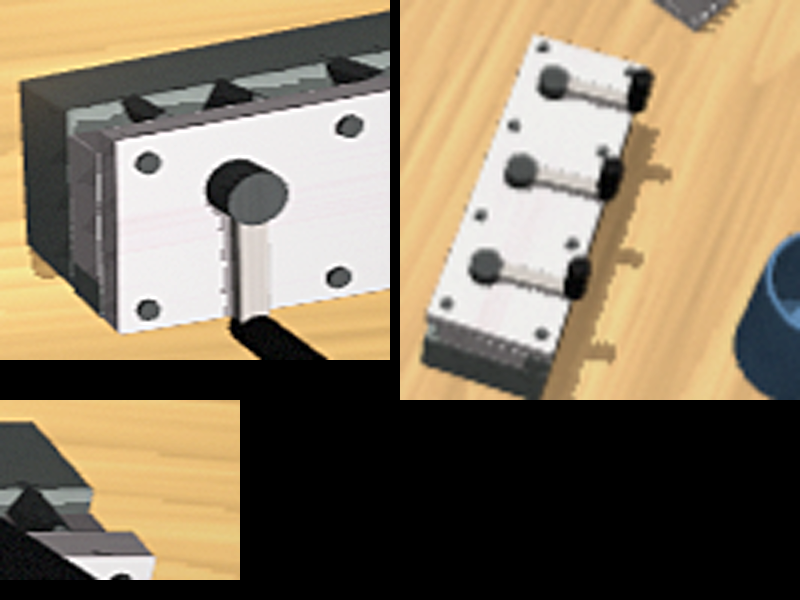

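Plate corners: wrist5 (467.7,232.3),(470,296); wrist7 (491.7,352); scene (343.2,158.8),(317,229),(349.2,238.8),(372.5,166). Fitting the clamp pose.

```bash
cat > fit.py <<'E'
from h import *
from scipy.optimize import least_squares
obs=[('w5.png',-40,-115,467.7,232.3),('w5.png',40,-115,470,296),('w7.png',-40,115,491.7,352),('s5.png',-40,115,343.2,158.8),('s5.png',-40,-115,317,229),('s5.png',40,-115,349.2,238.8),('s5.png',40,115,372.5,166)]
ims={k:load(k) for k in set(o[0] for o in obs)}
def res(q):
    a=q[2];r=[]
    for n,x,y,u,v in obs:
        P=[q[0]+x*np.cos(a)-y*np.sin(a),q[1]+x*np.sin(a)+y*np.cos(a),71]; r+=list(w2px(ims[n],P)-[u,v])
    return r
s=least_squares(res,[625,174,.085],x_scale=[10,10,.05]); print(s.x,np.degrees(s.x[2])); print(np.array(s.fun).round(1).reshape(-1,2).tolist())
a=s.x[2]
for i,y in enumerate((-75,0,75)):
    f=lambda x,yy:(np.array([s.x[0]+x*np.cos(a)-yy*np.sin(a),s.x[1]+x*np.sin(a)+yy*np.cos(a)])).round(1)
    print(i,'home',f(-35,y),'pivot',f(-15,y),'stage120',f(-155,y))
E
python3 fit.py; python3 -c "
from h import *
im=load('w7.png')
for z in(156,): print(bars(im,z))
for u,v in((267,240),(298,240),(283,232),(283,243)): print(px2w(im,u,v,164).round(1))"
```

```text
[6.26062432e+02 1.75497641e+02 9.62357180e-02] 5.513900480048587
[[0.4, 0.6], [-0.6, 2.0], [0.4, 1.0], [-1.2, -0.9], [-1.5, -1.1], [-2.0, -0.8], [-1.7, 0.1]]
0 home [598.4  97.5] pivot [618.3  99.4] stage120 [479.  86.]
1 home [591.2 172.1] pivot [611.1 174.1] stage120 [471.8 160.6]
2 home [584.  246.8] pivot [603.9 248.7] stage120 [464.6 235.3]
[([282.0, 296.0], 478.2, 81.9, 83, 17, np.float32(4.4), [np.True_])]
[438.8  71.6 164. ]
[437.6  86.2 164. ]
[434.2  78.8 164. ]
[439.8  79.3 164. ]
```

Call:
{"method": "move_arm", "body": {
  "targets": "-1 -1.5 0.5 2 0 0 -0.4; -1 0 0 3 0 0 0; -1 0 0 3 0 0 0; -1 0 0 2 0 0 0; -1 0 0 0.7 0 0 0"
}}

```text
clock: 10.73
eef_pos: [476.4, 85.9, 43.0]
tool_rot: [-3.141, -0.005, -3.051]
force: [-1.0, -0.2, -2.9]
width: 14.1
gripper_force: 59.3
```

Call:
{"method": "move_arm", "body": {
  "targets": "-1 0 0 0 0 0 0; -1 0 0 0 0 0 0; -1 0 0 0 0 0 0; -1 0 0 0 0 0 0"
}}

```text
clock: 11.07
eef_pos: [479.3, 87.6, 47.1]
tool_rot: [3.141, 0.003, -3.05]
force: [0.1, -0.1, -2.1]
width: 14.2
gripper_force: 59.3
```

Call:
{"method": "move_arm", "body": {
  "targets": "-1 -1 -0.1 0.15 0 0 0; -1 -0.8 0 0 0 0 0; -1 -0.5 0 0 0 0 0; -1 -0.5 0 0 0 0 0; -1 -0.4 0 0 0 0 0"
}}

```text
clock: 11.48
eef_pos: [510.9, 89.7, 44.7]
tool_rot: [3.141, 0.001, -3.049]
force: [0.3, 0.5, -3.2]
width: 14.4
gripper_force: 59.3
```

Call:
{"method": "move_arm", "body": {
  "targets": "-1 -0.3 0 0 0 0 0; -1 -0.3 0 0 0 0 0; -1 0 0 0 0 0 0; -1 0 0 0 0 0 0"
}}

```text
clock: 11.82
eef_pos: [516.0, 90.1, 44.2]
tool_rot: [3.142, -0.0, -3.049]
force: [0.2, 0.8, -3.2]
width: 13.6
gripper_force: 59.3
```

Run:
```python
from h import *
st(); im=snap('scene','s8.png'); cv2.imwrite('pics/z8.png',np.clip(1.4*cv2.resize(im['color'][110:290,220:400,::-1],None,fx=3.2,fy=3.2,interpolation=cv2.INTER_CUBIC),0,255).astype(np.uint8))
```

```text
t 11.82 p [516.   90.1  44.2] yaw -174.7 F [ 0.2  0.8 -3.2] w 13.6 59.3
```

View pics/z8.png

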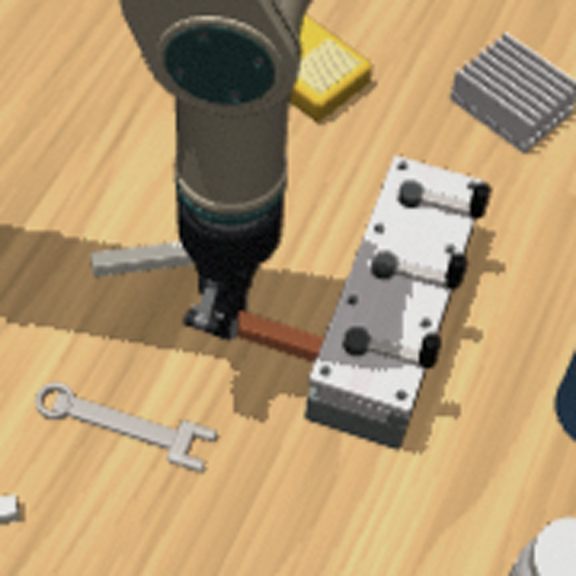

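Bar's front end is in socket 0's mouth with no side force. Feed on.

Call:
{"method": "move_arm", "body": {
  "targets": "-1 -1 0 0 0 0 0; -1 -1 0 0 0 0 0; -1 -0.8 0 0 0 0 0; -1 -0.6 0 0 0 0 0; -1 -0.4 0 0 0 0 0"
}}

```text
clock: 12.28
eef_pos: [554.5, 93.7, 44.2]
tool_rot: [3.142, 0.0, -3.049]
force: [0.0, 0.7, -3.4]
width: 14.2
gripper_force: 59.4
```

Call:
{"method": "move_arm", "body": {
  "targets": "-1 -0.2 0 0 0 0 0; -1 -0.2 0 0 0 0 0; -1 -0.2 0 0 0 0 0; -1 -0.2 0 0 0 0 0; -1 0 0 0 0 0 0"
}}

```text
clock: 12.7
eef_pos: [561.3, 94.2, 44.1]
tool_rot: [-3.141, -0.001, -3.049]
force: [-1.8, -0.5, -2.2]
width: 14.4
gripper_force: 59.4
```

Call:
{"method": "move_arm", "body": {
  "targets": "-1 -0.2 0 0 0 0 0; -1 -0.2 0 0 0 0 0; -1 -0.1 0 0 0 0 0; -1 0 0 0 0 0 0; -1 0 0 0 0 0 0"
}}

```text
clock: 13.12
eef_pos: [561.4, 94.1, 43.7]
tool_rot: [-3.141, -0.011, -3.049]
force: [-10.8, -1.1, 4.1]
width: 14.1
gripper_force: 60.3
```

Firm stop felt (x stays at 561, force rising): bar home. Release, rise and look at lever 0's knob.

Call:
{"method": "move_arm", "body": {
  "targets": "-1 0.4 0 0 0 0 0; -0.1 0 0 0 0 0 0; -0.1 0 0 0 0 0 0; -0.1 0 0 -2 0 0 0; -0.1 0 0 -4 0 0 0"
}}

```text
clock: 13.53
eef_pos: [561.0, 94.0, 101.6]
tool_rot: [-3.141, -0.006, -3.049]
force: [1.0, 0.5, 0.2]
width: 38.0
gripper_force: 0.0
```

Call:
{"method": "move_arm", "body": {
  "targets": "-0.1 0 0 -4 0 0 0; 0 -3 0 -2 0 0 0; 0 -3.5 0.1 0 0 0 0; 0 -3 0.1 0 0 0 0; 0 0 0 0 0 0 0"
}}

```text
clock: 13.95
eef_pos: [664.7, 105.9, 165.9]
tool_rot: [3.141, 0.011, -3.05]
force: [-0.0, 0.5, 0.1]
width: 42.8
gripper_force: 0.0
```

Call:
{"method": "move_arm", "body": {
  "targets": "0 0 0 0 0 0 0; 0 0 0 0 0 0 0; 0 0 0 0 0 0 0"
}}

```text
clock: 14.2
eef_pos: [656.3, 105.1, 164.1]
tool_rot: [-3.142, -0.001, -3.049]
force: [-0.2, 0.7, -0.3]
width: 42.8
gripper_force: 0.0
```

Run:
```python
from h import *
st(); im=snap('wrist','w9.png')
print(w2px(im,[618.3,99.4,71]),w2px(im,[673,105,109]))
[print(b) for b in bars(im,58)]; print([b for b in bars(snap('scene','s9.png'),minA=60)])
```

```text
t 14.2 p [656.3 105.1 164.1] yaw -174.7 F [-0.2  0.7 -0.3] w 42.8 0.0
[277.96269047 172.30860067] [278.44244163 256.01583237]
([279.0, 101.0], 565.7, 95.8, 54, 15, np.float32(5.2), [np.True_])
[([310.0, 215.0], 558.9, 113.0, 54, 24, np.float32(4.5), [np.True_]), ([198.0, 366.0], 502.0, -336.0, 68, 8, np.float32(9.0), [np.True_]), ([276.0, 393.0], 668.2, -313.4, 115, 16, np.float32(19.7), [np.True_])]
```

View pics/w9.png

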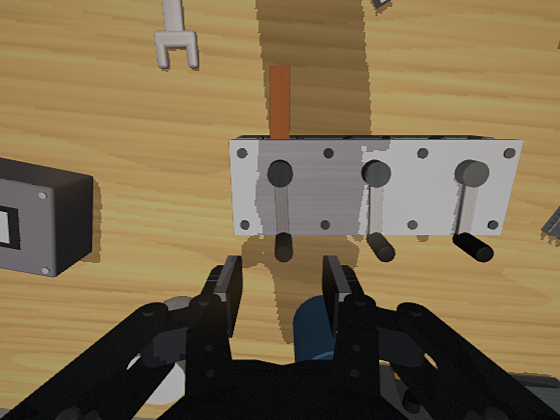

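Clamp plate corners (230,140),(521,140),(503,235),(237,234); knob tops (283,255),(385,255),(487,254); bar stands out ~54 mm, home.

Run:
```python
from h import *
im=load('w9.png')
P=np.array([px2w(im,u,v,71)[:2] for u,v in((230,140),(521,140),(503,235),(237,234))]); c=P.mean(0)
d=P[1]+P[2]-P[0]-P[3]; a=np.arctan2(-d[0],d[1]); print(c,np.degrees(a),np.hypot(*d)/2)
R=np.array([[np.cos(a),-np.sin(a)],[np.sin(a),np.cos(a)]])
for i,u in enumerate((283,385,487)):
    k=px2w(im,u,254 if i<2 else 253,109)[:2]; q=R.T@(k-c); r=q-[-15,-75+75*i]; print(i,k.round(1),q.round(1),'r',np.hypot(*r).round(1),'th',np.arctan2(r[1],r[0]).round(3),'home',(c+R@[-35,-75+75*i]).round(1),'piv',(c+R@[-15,-75+75*i]).round(1))
```

```text
[625.3887813  177.38214767] 5.106503125932644 226.14866964469826
0 [671.1 108.2] [ 39.3 -73. ] r 54.4 th 0.037 home [597.2  99.6] piv [617.1 101.3]
1 [664.3 182.5] [39.2  1.6] r 54.2 th 0.029 home [590.5 174.3] piv [610.4 176. ]
2 [656.7 256.5] [38.3 76. ] r 53.3 th 0.02 home [583.9 249. ] piv [603.8 250.7]
```

Call:
{"method": "move_arm", "body": {
  "targets": "0 -1.5 0 2 0 0 0; 0 0 0 2.5 0 0 0; 0 0 0 1.7 0 0 0; 0 0 0 1 0 0 0; 0 0 0 0.4 0 0 0"
}}

```text
clock: 14.72
eef_pos: [670.7, 106.3, 86.5]
tool_rot: [-3.141, -0.003, -3.049]
force: [0.2, 0.0, -0.6]
width: 42.6
gripper_force: 0.0
```

Call:
{"method": "move_arm", "body": {
  "targets": "0 0 0 0 0 0 0; 0 0 0 0 0 0 0; 0 0 0 0 0 0 0; -1 0 0 0 0 0 0; -1 0 0 0 0 0 0"
}}

```text
clock: 15.13
eef_pos: [672.8, 106.7, 89.3]
tool_rot: [3.141, 0.002, -3.049]
force: [-0.5, 0.6, -0.2]
width: 19.4
gripper_force: 0.0
```

Call:
{"method": "move_arm", "body": {
  "targets": "-1 0 0 0 0 0 0; -1 0 0 0 0 0 0; -1 0 0 0 0 0 0"
}}

```text
clock: 15.38
eef_pos: [672.9, 106.7, 89.3]
tool_rot: [3.141, 0.001, -3.049]
force: [-0.2, -0.2, 5.8]
width: 11.6
gripper_force: 58.6
```

Call:
{"method": "move_arm", "body": {
  "targets": "-1 0.11 0.87 0 0 0 0; -1 0.24 0.85 0 0 0 0; -1 0.38 0.8 0 0 0 0; -1 0.5 0.73 0 0 0 0; -1 0.61 0.64 0 0 0 0"
}}

```text
clock: 15.8
eef_pos: [656.9, 143.7, 89.6]
tool_rot: [3.142, 0.014, -3.049]
force: [9.7, 2.6, -4.5]
width: 11.4
gripper_force: 58.9
```

Call:
{"method": "move_arm", "body": {
  "targets": "-1 0.7 0.53 0 0 0 0; -1 0.19 0.11 0 0 0 0; -1 0.19 0.11 0 0 0 0; -1 0 0 0 0 0 0; -1 0 0 0 0 0 0"
}}

```text
clock: 16.22
eef_pos: [647.8, 150.4, 89.7]
tool_rot: [3.141, 0.018, -3.051]
force: [15.8, 1.4, -9.2]
width: 11.5
gripper_force: 58.9
```

Force comes from the knob twisting in the tight grip. Loosen, turn the tool in the swing's sense, then push.

Call:
{"method": "move_arm", "body": {
  "targets": "-1 -0.6 0 0 0 0 0; -0.45 0 0 0 0 0 0; -0.45 0 0 0 0 0 0; -0.45 0 0 0 0 0 -7; -0.45 0 0 0 0 0 -7"
}}

```text
clock: 16.63
eef_pos: [643.4, 150.9, 87.7]
tool_rot: [3.141, -0.002, -2.798]
force: [-0.3, -1.3, -0.4]
width: 23.4
gripper_force: 0.0
```

Call:
{"method": "move_arm", "body": {
  "targets": "-0.45 0 0 0 0 0 -7; -0.45 0 0 0 0 0 -7; -0.45 0 0 0 0 0 -7; -0.45 0 0 0 0 0 -7; -0.45 0 0 0 0 0 -7"
}}

```text
clock: 17.05
eef_pos: [643.5, 150.7, 87.9]
tool_rot: [3.14, -0.002, -2.187]
force: [0.1, -0.0, -0.1]
width: 23.9
gripper_force: 0.0
```

Call:
{"method": "move_arm", "body": {
  "targets": "-0.45 0 0 0 0 0 0; -0.45 0 0 0 0 0 0"
}}

```text
clock: 17.22
eef_pos: [644.0, 150.5, 87.9]
tool_rot: [3.14, -0.001, -2.197]
force: [0.3, -0.7, 0.8]
width: 23.3
gripper_force: 0.0
```

Call:
{"method": "move_arm", "body": {
  "targets": "-0.45 0 0.4 0 0 0 0; -0.45 0 0.4 0 0 0 0; -0.45 0 0.2 0 0 0 0; -0.45 0 0 0 0 0 0; -0.45 0 0 0 0 0 0"
}}

```text
clock: 17.63
eef_pos: [639.5, 153.7, 88.2]
tool_rot: [-3.136, 0.001, -2.197]
force: [7.0, -4.1, -5.3]
width: 23.2
gripper_force: 4.2
```

Call:
{"method": "move_arm", "body": {
  "targets": "-0.45 0 0.2 0 0 0 0; -0.45 0 0.2 0 0 0 0; -0.45 0 0 0 0 0 0; -0.45 0 0 0 0 0 0"
}}

```text
clock: 17.97
eef_pos: [639.3, 153.9, 88.3]
tool_rot: [-3.13, 0.002, -2.199]
force: [12.2, -7.5, -9.0]
width: 23.2
gripper_force: 7.5
```

Hard stop reached. Back off, rise, unturn, and go for the next bar.

Call:
{"method": "move_arm", "body": {
  "targets": "-0.45 0 -0.9 0 0 0 0; -0.45 0 0 -2 0 0 0; -0.45 0 0 -4 0 0 7; -0.45 0 0 -4 0 0 7; -0.1 0 0 -2 0 0 7"
}}

```text
clock: 18.38
eef_pos: [642.1, 155.2, 213.1]
tool_rot: [-3.141, 0.006, -2.567]
force: [0.3, -0.1, -0.1]
width: 34.2
gripper_force: 0.0
```

Call:
{"method": "move_arm", "body": {
  "targets": "-0.1 0 0 0 0 0 7; -0.1 0 0 0 0 0 7; -0.1 0 0 0 0 0 7; -0.1 0 0 0 0 0 5; -0.1 1.7 -3.7 0 0 0 0"
}}

```text
clock: 18.8
eef_pos: [628.8, 126.6, 208.3]
tool_rot: [3.133, 0.003, -3.007]
force: [0.7, 1.7, 0.9]
width: 38.3
gripper_force: 0.0
```

Call:
{"method": "move_arm", "body": {
  "targets": "-0.1 1.7 -3.7 0 0 0 0; -0.1 1.7 -3.7 0 0 0 0; -0.1 1.7 -3.7 0 0 0 0; -0.1 1.7 -3.7 0 0 0 0; -0.1 1.7 -3.7 0 0 0 0"
}}

```text
clock: 19.22
eef_pos: [566.5, -80.3, 208.4]
tool_rot: [3.141, -0.0, -3.015]
force: [0.9, 0.1, -0.9]
width: 38.6
gripper_force: 0.0
```

Call:
{"method": "move_arm", "body": {
  "targets": "-0.1 1.7 -3.7 0 0 0 0; -0.1 1.7 -3.7 0 0 0 0; -0.1 1.7 -3.7 0 0 0 0; -0.1 1.7 -3.7 0 0 0 0; -0.1 1.7 -3.7 0 0 0 0"
}}

```text
clock: 19.63
eef_pos: [506.0, -274.6, 208.5]
tool_rot: [3.141, 0.0, -3.015]
force: [0.6, -0.5, 0.5]
width: 38.6
gripper_force: 0.0
```

Call:
{"method": "move_arm", "body": {
  "targets": "-0.1 0 0 0 0 0 0; -0.1 0 0 0 0 0 0; -0.1 0 0 0 0 0 0; -0.1 0 0 0 0 0 0"
}}

```text
clock: 19.97
eef_pos: [507.7, -271.6, 208.3]
tool_rot: [3.14, 0.0, -3.012]
force: [0.2, 0.3, -0.7]
width: 38.3
gripper_force: 0.0
```

Run:
```python
from h import *
st(); im=snap('wrist','w10.png'); [print(b) for b in bars(im)]; print('scene'); [print(b) for b in bars(snap('scene','s10.png'),minA=60)];print(read_state()['qpos'][6])
print('top'); [print(b) for b in bars(snap('top','t10.png'),minA=40)]
```

```text
t 19.97 p [ 507.7 -271.6  208.3] yaw -172.6 F [ 0.2  0.3 -0.7] w 38.3 0.0
([236.0, 179.0], 495.0, -324.5, 118, 17, np.float32(7.1), [np.True_])
([244.0, 326.0], 697.2, -299.8, 46, 17, np.float32(19.6), [np.True_])
scene
([309.0, 216.0], 558.4, 112.9, 53, 22, np.float32(4.3), [np.True_])
([194.0, 358.0], 487.6, -323.8, 97, 12, np.float32(11.9), [np.True_])
([279.0, 393.0], 668.9, -312.9, 116, 15, np.float32(19.6), [np.True_])
2.0980002895780534
top
([409.0, 164.0], 665.8, -315.6, 119, 15, np.float32(19.6), [np.True_])
([260.0, 191.0], 577.7, 94.0, 57, 14, np.float32(2.0), [np.True_])
([417.0, 226.0], 493.7, -329.5, 110, 15, np.float32(7.5), [np.True_])
```

Bar C was knocked: now about (494.5,-325.5), yaw 7.3°. Moving over its near half.

Call:
{"method": "move_arm", "body": {
  "targets": "-0.1 2.8 -2.6 1 0 0 0; -0.1 2.7 -2.6 1.5 0 0 0; -0.1 0 0 4 0 0 0; -0.1 0 0 4 0 0 0; -0.1 0 0 3 0 0 0"
}}

```text
clock: 20.53
eef_pos: [458.2, -331.9, 71.3]
tool_rot: [3.141, -0.001, -3.015]
force: [0.8, 0.5, -0.2]
width: 38.3
gripper_force: 0.0
```

Call:
{"method": "move_arm", "body": {
  "targets": "-0.1 0 0 1.3 0 0 0; -0.1 0 0 0 0 0 0; -0.1 0 0 0 0 0 0; -0.1 0 0 0 0 0 0; -0.1 0 0 0 0 0 0"
}}

```text
clock: 20.95
eef_pos: [460.3, -332.9, 61.9]
tool_rot: [-3.14, 0.002, -3.014]
force: [0.7, 0.1, -0.6]
width: 38.3
gripper_force: 0.0
```

Run:
```python
from h import *
st(); im=snap('wrist','w11.png'); [print(b) for b in bars(im)]
```

```text
t 20.95 p [ 460.3 -332.9   61.9] yaw -172.7 F [ 0.7  0.1 -0.6] w 38.3 0.0
([284.0, 273.0], 492.7, -326.5, 121, 16, np.float32(7.4), [np.True_])
```

Call:
{"method": "move_arm", "body": {
  "targets": "-0.1 0 0.2 2 0 0 0; -0.1 0 0 1.8 0 0 0; -0.1 0 0 1.2 0 0 0; -0.1 0 0 0.6 0 0 0; -0.1 0 0 0.2 0 0 0"
}}

```text
clock: 21.42
eef_pos: [458.5, -330.4, 1.8]
tool_rot: [3.141, -0.001, -3.014]
force: [-0.4, -0.2, -0.1]
width: 38.4
gripper_force: 0.0
```

Call:
{"method": "move_arm", "body": {
  "targets": "-0.1 0 0 0 0 0 0; -0.1 0 0 0 0 0 0; -1 0 0 0 0 0 0; -1 0 0 0 0 0 0; -1 0 0 0 0 0 0"
}}

```text
clock: 21.83
eef_pos: [459.3, -331.1, 3.3]
tool_rot: [-3.14, 0.001, -3.015]
force: [-0.1, -0.0, 5.5]
width: 14.4
gripper_force: 59.5
```

Call:
{"method": "move_arm", "body": {
  "targets": "-1 0 0 0 0 0 0; -1 0 0 0 0 0 0; -1 0 0 -2 0 0 0; -1 0 0 -3 0 0 0; -1 0 0 -4 0 0 0"
}}

```text
clock: 22.25
eef_pos: [456.3, -328.8, 90.7]
tool_rot: [3.137, -0.006, -3.014]
force: [1.8, -0.7, -3.7]
width: 14.2
gripper_force: 59.1
```

Call:
{"method": "move_arm", "body": {
  "targets": "-1 0 0 -4 0 0 0; -1 0 0 0 0 0 0; -1 0 0 0 0 0 0; -1 0 0 0 0 0 0"
}}

```text
clock: 22.58
eef_pos: [457.7, -329.9, 131.6]
tool_rot: [3.14, -0.002, -3.014]
force: [-0.9, 0.8, -3.9]
width: 14.6
gripper_force: 59.2
```

Call:
{"method": "move_arm", "body": {
  "targets": "-1 -0.4 3 0 0 0 2.2; -1 -0.4 3.8 0 0 0 0; -1 -0.4 3.8 0 0 0 0; -1 -0.4 3.8 0 0 0 0; -1 -0.4 3.8 0 0 0 0"
}}

```text
clock: 23.0
eef_pos: [459.2, -145.3, 130.2]
tool_rot: [3.14, -0.005, -3.053]
force: [1.4, 0.8, -4.0]
width: 14.4
gripper_force: 59.3
```

Call:
{"method": "move_arm", "body": {
  "targets": "-1 -0.4 3.8 0 0 0 0; -1 -0.4 3.8 0 0 0 0; -1 -0.4 3.8 0 0 0 0; -1 -0.4 3.8 0 0 0 0; -1 -0.4 3.8 0 0 0 0"
}}

```text
clock: 23.42
eef_pos: [462.3, 45.2, 130.4]
tool_rot: [-3.141, -0.005, -3.053]
force: [-0.5, 0.5, -3.8]
width: 14.2
gripper_force: 59.3
```

Call:
{"method": "move_arm", "body": {
  "targets": "-1 -0.5 3.8 0 0 0 0; -1 -0.5 3.6 0 0 0 0; -1 -0.5 3 0 0 0 0; -1 0 1 0 0 0 0; -1 0 0 0 0 0 0"
}}

```text
clock: 23.83
eef_pos: [467.3, 162.3, 130.3]
tool_rot: [3.141, -0.004, -3.046]
force: [-0.3, 0.2, -2.9]
width: 14.6
gripper_force: 59.4
```

Call:
{"method": "move_arm", "body": {
  "targets": "-1 0 0 2 0 0 0; -1 0 0 2.5 0 0 0; -1 0 0 2 0 0 0; -1 0 0 1 0 0 0; -1 0 0 0.5 0 0 0"
}}

```text
clock: 24.25
eef_pos: [467.4, 156.5, 50.0]
tool_rot: [-3.139, -0.005, -3.054]
force: [-0.6, -0.6, -3.3]
width: 14.3
gripper_force: 59.3
```

Call:
{"method": "move_arm", "body": {
  "targets": "-1 0 0 0 0 0 0; -1 0 0 0 0 0 0; -1 0 0 0 0 0 0; -1 0 0 0 0 0 0; -1 0 0 0 0 0 0"
}}

```text
clock: 24.67
eef_pos: [469.8, 158.7, 53.1]
tool_rot: [3.141, 0.002, -3.053]
force: [0.4, 0.8, -3.0]
width: 14.5
gripper_force: 59.3
```

Run:
```python
from h import *
st(); im=snap('wrist','w12.png'); z=read_state()['eef_pos'][2]; [print(b) for b in bars(im,z+12.5)]
```

```text
t 24.67 p [469.8 158.7  53.1] yaw -174.9 F [ 0.4  0.8 -3. ] w 14.5 59.3
([282.0, 296.0], 479.5, 160.6, 78, 16, np.float32(4.8), [np.True_])
```

Call:
{"method": "move_arm", "body": {
  "targets": "-1 0 0.26 0.5 0 0 0; -1 0 0 0.33 0 0 0; -1 0 0 0 0 0 0; -1 -0.5 0 0 0 0 0; -1 -0.5 0 0 0 0 0"
}}

```text
clock: 25.13
eef_pos: [479.2, 162.0, 43.8]
tool_rot: [-3.141, -0.001, -3.053]
force: [0.0, -0.8, -3.0]
width: 14.1
gripper_force: 59.4
```

Call:
{"method": "move_arm", "body": {
  "targets": "-1 -0.5 0 0 0 0 0; -1 -0.5 0 0 0 0 0; -1 -0.3 0 0 0 0 0; -1 -0.2 0 0 0 0 0; -1 0 0 0 0 0 0"
}}

```text
clock: 25.55
eef_pos: [494.6, 163.3, 44.0]
tool_rot: [3.141, 0.001, -3.053]
force: [0.0, 0.1, -3.5]
width: 14.7
gripper_force: 59.4
```

Call:
{"method": "move_arm", "body": {
  "targets": "-1 -0.4 0 0 0 0 0; -1 -0.4 0 0 0 0 0; -1 -0.4 0 0 0 0 0; -1 -0.2 0 0 0 0 0; -1 0 0 0 0 0 0"
}}

```text
clock: 25.97
eef_pos: [508.8, 164.7, 44.0]
tool_rot: [3.141, 0.001, -3.053]
force: [0.1, 1.2, -2.7]
width: 14.4
gripper_force: 59.4
```

Call:
{"method": "move_arm", "body": {
  "targets": "-1 -1 0 0 0 0 0; -1 -1 0 0 0 0 0; -1 -0.8 0 0 0 0 0; -1 -0.6 0 0 0 0 0; -1 -0.4 0 0 0 0 0"
}}

```text
clock: 26.38
eef_pos: [546.5, 167.9, 43.9]
tool_rot: [3.142, 0.0, -3.053]
force: [0.0, -0.6, -3.4]
width: 14.3
gripper_force: 59.4
```

Call:
{"method": "move_arm", "body": {
  "targets": "-1 -0.2 0 0 0 0 0; -1 -0.2 0 0 0 0 0; -1 -0.2 0 0 0 0 0; -1 -0.2 0 0 0 0 0; -1 0 0 0 0 0 0"
}}

```text
clock: 26.8
eef_pos: [554.1, 168.7, 44.0]
tool_rot: [3.141, 0.0, -3.053]
force: [0.7, 0.8, -3.0]
width: 14.4
gripper_force: 59.4
```

Call:
{"method": "move_arm", "body": {
  "targets": "-1 -0.2 0 0 0 0 0; -1 -0.1 0 0 0 0 0; -1 0 0 0 0 0 0; -1 0 0 0 0 0 0"
}}

```text
clock: 27.13
eef_pos: [554.2, 168.6, 43.6]
tool_rot: [-3.141, -0.005, -3.052]
force: [-4.9, -0.8, -0.5]
width: 14.3
gripper_force: 59.7
```

Call:
{"method": "move_arm", "body": {
  "targets": "-1 -0.2 0 0 0 0 0; -1 0 0 0 0 0 0; -1 0.4 0 0 0 0 0; -0.3 0 0 0 0 0 0; -0.3 0 0 0 0 0 0"
}}

```text
clock: 27.55
eef_pos: [556.0, 169.0, 44.6]
tool_rot: [3.141, 0.003, -3.053]
force: [-0.3, 0.9, 0.7]
width: 30.0
gripper_force: 0.0
```

Call:
{"method": "move_arm", "body": {
  "targets": "-0.3 0 0 -2 0 0 0; -0.3 0 0 -4 0 0 0; -0.3 0 0 -4 0 0 0; -0.3 -2.5 0 -2 0 0 0; -0.3 -3 0 0 0 0 0"
}}

```text
clock: 27.97
eef_pos: [613.1, 175.0, 171.1]
tool_rot: [3.139, 0.011, -3.052]
force: [1.5, 0.2, 0.1]
width: 29.8
gripper_force: 0.0
```

Call:
{"method": "move_arm", "body": {
  "targets": "-0.3 -3 0.2 0 0 0 0; -0.3 -1.5 0 0 0 0 0; -0.3 0 0 0 0 0 0; -0.3 0 0 0 0 0 0; -0.3 0 0 0 0 0 0"
}}

```text
clock: 28.38
eef_pos: [653.2, 179.5, 163.8]
tool_rot: [-3.142, -0.001, -3.053]
force: [-0.9, -0.0, -0.7]
width: 30.0
gripper_force: 0.0
```

```bash
cat >> h.py <<'E'
def darks(im,z,x0,y0,rad):
    # darkest blob near a world point
    u,v=w2px(im,[x0,y0,z]); g=im['color'].max(2).astype(int); r=int(rad)
    m=np.zeros(g.shape,np.uint8); U,V=int(u),int(v); m[max(0,V-r):V+r,max(0,U-r):U+r]=1; m&=(g<25).astype(np.uint8)
    k,l,s,c=cv2.connectedComponentsWithStats(m)
    return [(s[i].tolist(),c[i].round(1).tolist(),px2w(im,*c[i],z)[:2].round(1).tolist()) for i in range(1,k) if s[i,4]>60],(U,V)
E
python3 - <<'E'
from h import *
st(); im=snap('wrist','w13.png'); [print(b) for b in bars(im,58)]
for p in((641,149),(664,180.5),(657,255)): print(darks(im,105,*p,30))
print(read_state()['qpos'][6])
E
```

```text
t 28.38 p [653.2 179.5 163.8] yaw -174.9 F [-0.9 -0.  -0.7] w 30.0 0.0
([279.0, 96.0], 558.6, 170.2, 54, 15, np.float32(5.0), [np.True_])
([186.0, 104.0], 565.7, 97.5, 54, 16, np.float32(4.3), [np.True_])
([([233, 195, 22, 28, 370], [244.2, 208.4], [636.8, 152.2])], (239, 213))
([], (280, 246))
([], (381, 246))
1.378051398878908
```

Call:
{"method": "move_arm", "body": {
  "targets": "-0.3 -1.1 0 2 0 0 0; -0.3 0 0 2.5 0 0 0; -0.3 0 0 1.7 0 0 0; -0.3 0 0 0.9 0 0 0; -0.3 0 0 0.3 0 0 0"
}}

```text
clock: 28.85
eef_pos: [663.2, 180.3, 88.3]
tool_rot: [-3.141, -0.004, -3.053]
force: [0.2, 0.4, 0.0]
width: 29.9
gripper_force: 0.0
```

Call:
{"method": "move_arm", "body": {
  "targets": "-0.3 0 0 0 0 0 0; -0.3 0 0 0 0 0 0; -0.3 0 0 0 0 0 0; -1 0 0 0 0 0 0; -1 0 0 0 0 0 0"
}}

```text
clock: 29.27
eef_pos: [666.1, 181.1, 91.5]
tool_rot: [3.141, 0.003, -3.053]
force: [-0.1, 1.1, 3.3]
width: 11.3
gripper_force: 58.5
```

Call:
{"method": "move_arm", "body": {
  "targets": "-1 0 0 0 0 0 0; -1 0 0 0 0 0 0"
}}

```text
clock: 29.43
eef_pos: [666.1, 181.2, 91.4]
tool_rot: [3.141, 0.002, -3.053]
force: [-0.2, 0.9, 6.3]
width: 11.3
gripper_force: 58.6
```

Gripped the knob; swing it with the tool turning along.

Call:
{"method": "move_arm", "body": {
  "targets": "-1 0.04 0.67 0 0 0 -7; -1 0.04 0.67 0 0 0 -7; -1 0.04 0.67 0 0 0 -7; -1 0.04 0.67 0 0 0 -7; -1 0.04 0.67 0 0 0 -7"
}}

```text
clock: 29.85
eef_pos: [652.9, 210.1, 91.4]
tool_rot: [-3.14, -0.0, -2.437]
force: [-1.8, -2.5, 8.8]
width: 11.4
gripper_force: 58.9
```

Call:
{"method": "move_arm", "body": {
  "targets": "-1 0.04 0.67 0 0 0 -7; -1 0.04 0.67 0 0 0 -7; -1 0.04 0.67 0 0 0 -7; -1 0 0 0 0 0 0; -1 0 0 0 0 0 0"
}}

```text
clock: 30.27
eef_pos: [637.0, 222.2, 91.3]
tool_rot: [-3.141, -0.002, -2.076]
force: [-2.3, -2.9, 8.2]
width: 11.6
gripper_force: 59.1
```

Call:
{"method": "move_arm", "body": {
  "targets": "-1 0.02 0.3 0 0 0 -3; -1 0 0.2 0 0 0 0; -1 0 0.2 0 0 0 0; -1 0 0 0 0 0 0; -1 0 0 0 0 0 0"
}}

```text
clock: 30.68
eef_pos: [635.1, 223.0, 91.4]
tool_rot: [-3.133, 0.0, -2.026]
force: [6.8, -5.1, 3.2]
width: 11.8
gripper_force: 58.6
```

Lever 1 at its stop. Release and go for the last bar.

Call:
{"method": "move_arm", "body": {
  "targets": "-1 0 0.2 0 0 0 0; -1 0 -0.5 0 0 0 0; -0.4 0 0 0 0 0 0; -0.4 0 0 0 0 0 0; -0.4 0 0 -3 0 0 0"
}}

```text
clock: 31.1
eef_pos: [629.0, 223.8, 114.2]
tool_rot: [3.134, -0.009, -2.022]
force: [-0.3, -0.5, -0.5]
width: 25.5
gripper_force: 0.0
```

Call:
{"method": "move_arm", "body": {
  "targets": "-0.4 0 0 -4 0 0 6; -0.1 0 0 -4 0 0 7; -0.1 0 0 -1 0 0 7; -0.1 0 0 0 0 0 7; -0.1 0 0 0 0 0 7"
}}

```text
clock: 31.52
eef_pos: [633.4, 226.4, 211.4]
tool_rot: [3.141, 0.002, -2.622]
force: [0.5, 0.3, -0.5]
width: 38.5
gripper_force: 0.0
```

Call:
{"method": "move_arm", "body": {
  "targets": "-0.1 0 0 0 0 0 7; -0.1 0 0 0 0 0 3.3; -0.1 1.46 -3.75 0 0 0 0; -0.1 1.46 -3.75 0 0 0 0; -0.1 1.46 -3.75 0 0 0 0"
}}

```text
clock: 31.93
eef_pos: [629.3, 105.1, 209.4]
tool_rot: [3.141, -0.001, -2.793]
force: [0.5, -1.4, -0.2]
width: 38.5
gripper_force: 0.0
```

Call:
{"method": "move_arm", "body": {
  "targets": "-0.1 1.46 -3.75 0 0 0 0; -0.1 1.46 -3.75 0 0 0 0; -0.1 1.46 -3.75 0 0 0 0; -0.1 1.46 -3.75 0 0 0 0; -0.1 1.46 -3.75 0 0 0 0"
}}

```text
clock: 32.35
eef_pos: [624.3, -97.3, 209.7]
tool_rot: [3.141, -0.001, -2.795]
force: [0.9, 0.1, 0.5]
width: 38.5
gripper_force: 0.0
```

Call:
{"method": "move_arm", "body": {
  "targets": "-0.1 1.46 -3.75 0 0 0 0; -0.1 1.46 -3.75 0 0 0 0; -0.1 1.46 -3.75 0 0 0 0; -0.1 1.46 -3.75 0 0 0 0; -0.1 0 0 0 0 0 0"
}}

```text
clock: 32.77
eef_pos: [617.6, -269.5, 209.3]
tool_rot: [-3.134, -0.005, -2.808]
force: [-0.5, -0.3, 0.1]
width: 38.7
gripper_force: 0.0
```

Call:
{"method": "move_arm", "body": {
  "targets": "-0.1 0 0 0 0 0 0; -0.1 0 0 0 0 0 0; -0.1 0 0 0 0 0 0; -0.1 0 0 0 0 0 0"
}}

```text
clock: 33.1
eef_pos: [621.4, -254.6, 209.9]
tool_rot: [3.14, 0.0, -2.793]
force: [0.7, 0.4, 0.4]
width: 38.3
gripper_force: 0.0
```

Run:
```python
from h import *
st(); im=snap('wrist','w14.png'); [print(b) for b in bars(im)]; print('scene'); [print(b) for b in bars(snap('scene','s14.png'),minA=60)];print(read_state()['qpos'][6])
```

```text
t 33.1 p [ 621.4 -254.6  209.9] yaw -160.0 F [0.7 0.4 0.4] w 38.3 0.0
([223.0, 203.0], 663.7, -311.4, 120, 16, np.float32(19.7), [np.True_])
scene
([319.0, 192.0], 551.5, 190.7, 53, 23, np.float32(5.0), [np.True_])
([309.0, 215.0], 558.4, 112.9, 53, 22, np.float32(4.3), [np.True_])
([276.0, 393.0], 668.8, -312.8, 117, 16, np.float32(19.7), [np.True_])
2.2243955045288026
```

Call:
{"method": "move_arm", "body": {
  "targets": "-0.1 0.7 -3.4 0 0 0 0.3; -0.1 0.7 -3.5 1.5 0 0 0; -0.1 0 0 4 0 0 0; -0.1 0 0 4 0 0 0; -0.1 0 0 3 0 0 0"
}}

```text
clock: 33.62
eef_pos: [629.7, -326.4, 82.2]
tool_rot: [3.14, -0.002, -2.802]
force: [-0.4, 0.2, -0.1]
width: 38.5
gripper_force: 0.0
```

Call:
{"method": "move_arm", "body": {
  "targets": "-0.1 0 0 2 0 0 0; -0.1 0 0 0.5 0 0 0; -0.1 0 0 0 0 0 0; -0.1 0 0 0 0 0 0; -0.1 0 0 0 0 0 0"
}}

```text
clock: 34.03
eef_pos: [632.5, -327.3, 62.3]
tool_rot: [-3.139, 0.003, -2.801]
force: [0.3, 0.6, -0.6]
width: 38.3
gripper_force: 0.0
```

Run:
```python
from h import *
st(); im=snap('wrist','w15.png'); [print(b) for b in bars(im)]
```

```text
t 34.03 p [ 632.5 -327.3   62.3] yaw -160.5 F [ 0.3  0.6 -0.6] w 38.3 0.0
([285.0, 273.0], 662.2, -313.2, 121, 16, np.float32(19.6), [np.True_])
```

Call:
{"method": "move_arm", "body": {
  "targets": "-0.1 0 0.3 2 0 0 0; -0.1 0 0 1.8 0 0 0; -0.1 0 0 1.2 0 0 0; -0.1 0 0 0.6 0 0 0; -0.1 0 0 0.2 0 0 0"
}}

```text
clock: 34.5
eef_pos: [629.6, -324.1, 1.6]
tool_rot: [3.141, -0.001, -2.802]
force: [0.2, -0.4, -0.5]
width: 38.6
gripper_force: 0.0
```

Call:
{"method": "move_arm", "body": {
  "targets": "-0.1 0 0 0 0 0 0; -0.1 0 0 0 0 0 0; -1 0 0 0 0 0 0; -1 0 0 0 0 0 0; -1 0 0 0 0 0 0"
}}

```text
clock: 34.92
eef_pos: [630.7, -324.8, 3.3]
tool_rot: [-3.14, 0.001, -2.802]
force: [0.2, 0.3, 4.3]
width: 14.4
gripper_force: 60.7
```

Call:
{"method": "move_arm", "body": {
  "targets": "-1 0 0 0 0 0 0; -1 0 0 0 0 0 0; -1 0 0 -2 0 0 0; -1 0 0 -3 0 0 0; -1 0 0 -4 0 0 0"
}}

```text
clock: 35.33
eef_pos: [626.6, -322.3, 88.8]
tool_rot: [3.135, -0.006, -2.801]
force: [0.5, 0.1, -3.0]
width: 14.2
gripper_force: 59.8
```

Call:
{"method": "move_arm", "body": {
  "targets": "-1 0 0 -4 0 0 0; -1 0 0 0 0 0 0; -1 0 0 0 0 0 0; -1 0 0 0 0 0 0"
}}

```text
clock: 35.67
eef_pos: [628.7, -323.4, 130.9]
tool_rot: [3.14, -0.002, -2.801]
force: [0.0, 0.7, -3.4]
width: 14.4
gripper_force: 59.9
```

Call:
{"method": "move_arm", "body": {
  "targets": "-1 0 0 0 0 0 7; -1 0 0 0 0 0 7.1; -1 0 0 0 0 0 0.3; -1 0.75 3.8 0 0 0 0; -1 0.75 3.8 0 0 0 0"
}}

```text
clock: 36.08
eef_pos: [606.0, -251.7, 129.5]
tool_rot: [-3.141, -0.003, -3.054]
force: [0.7, 1.6, -2.6]
width: 14.5
gripper_force: 59.9
```

Call:
{"method": "move_arm", "body": {
  "targets": "-1 0.75 3.8 0 0 0 0; -1 0.75 3.8 0 0 0 0; -1 0.75 3.8 0 0 0 0; -1 0.75 3.8 0 0 0 0; -1 0.75 3.8 0 0 0 0"
}}

```text
clock: 36.5
eef_pos: [551.8, -61.9, 130.5]
tool_rot: [3.141, -0.003, -3.049]
force: [0.2, 0.9, -3.1]
width: 14.2
gripper_force: 59.9
```

Call:
{"method": "move_arm", "body": {
  "targets": "-1 0.75 3.8 0 0 0 0; -1 0.75 3.8 0 0 0 0; -1 0.75 3.8 0 0 0 0; -1 0.75 3.8 0 0 0 0; -1 0.75 3.8 0 0 0 0"
}}

```text
clock: 36.92
eef_pos: [497.7, 123.6, 130.7]
tool_rot: [-3.141, -0.003, -3.049]
force: [1.1, 0.3, -3.2]
width: 14.4
gripper_force: 59.9
```

Call:
{"method": "move_arm", "body": {
  "targets": "-1 0.75 3.8 0 0 0 0; -1 0.75 3.8 0 0 0 0; -1 0.6 2 0 0 0 0; -1 0 0 0 0 0 0; -1 0 0 0 0 0 0"
}}

```text
clock: 37.33
eef_pos: [468.6, 217.3, 130.8]
tool_rot: [-3.141, -0.003, -3.046]
force: [0.6, -1.1, -2.3]
width: 14.5
gripper_force: 59.8
```

Call:
{"method": "move_arm", "body": {
  "targets": "-1 0 0 0 0 0 0; -1 0 0 0 0 0 0; -1 0 0 0 0 0 0"
}}

```text
clock: 37.58
eef_pos: [470.7, 214.2, 131.7]
tool_rot: [-3.141, -0.001, -3.055]
force: [-0.2, -0.1, -1.7]
width: 14.7
gripper_force: 59.8
```

Run:
```python
from h import *
st(); im=snap('wrist','w16.png'); z=read_state()['eef_pos'][2]; [print(b) for b in bars(im,z+12.5)]
```

```text
t 37.58 p [470.7 214.2 131.7] yaw -175.0 F [-0.2 -0.1 -1.7] w 14.7 59.8
([282.0, 297.0], 480.2, 216.0, 78, 16, np.float32(4.5), [np.True_])
([221.0, 290.0], 475.8, 185.5, 17, 10, np.float32(0.8), [np.True_])
([136.0, 304.0], 488.2, 142.0, 34, 12, np.float32(-4.0), [np.True_])
```

Call:
{"method": "move_arm", "body": {
  "targets": "-1 0.5 2.2 1.5 0 0 0; -1 0 0 2.5 0 0 0; -1 0 0 2 0 0 0; -1 0 0 1.4 0 0 0; -1 0 0 0.8 0 0 0"
}}

```text
clock: 38.05
eef_pos: [462.9, 236.2, 48.4]
tool_rot: [-3.14, -0.002, -3.054]
force: [0.0, -0.3, -2.0]
width: 14.4
gripper_force: 59.8
```

Call:
{"method": "move_arm", "body": {
  "targets": "-1 0 0 0.4 0 0 0; -1 0 0 0 0 0 0; -1 0 0 0 0 0 0; -1 0 0 0 0 0 0; -1 0 0 0 0 0 0"
}}

```text
clock: 38.47
eef_pos: [464.1, 237.7, 46.9]
tool_rot: [3.141, 0.002, -3.053]
force: [-0.0, -0.3, -1.1]
width: 13.8
gripper_force: 59.8
```

Call:
{"method": "move_arm", "body": {
  "targets": "-1 0 -0.17 0.28 0 0 0; -1 0 0 0 0 0 0; -1 -0.5 0 0 0 0 0; -1 -0.7 0 0 0 0 0; -1 -0.7 0 0 0 0 0"
}}

```text
clock: 38.88
eef_pos: [483.3, 237.6, 43.3]
tool_rot: [3.141, 0.0, -3.053]
force: [-6.6, 0.5, 0.3]
width: 14.4
gripper_force: 60.0
```

Call:
{"method": "move_arm", "body": {
  "targets": "-1 -0.6 0 0 0 0 0; -1 -0.5 0 0 0 0 0; -1 -0.4 0 0 0 0 0; -1 -0.2 0 0 0 0 0; -1 0 0 0 0 0 0"
}}

```text
clock: 39.3
eef_pos: [500.4, 239.0, 43.3]
tool_rot: [3.141, 0.001, -3.053]
force: [-0.0, -0.3, -1.5]
width: 14.3
gripper_force: 59.9
```

Call:
{"method": "move_arm", "body": {
  "targets": "-1 0 0 0 0 0 0; -1 -0.2 0 0 0 0 0; -1 -0.3 0 0 0 0 0; -1 0 0 0 0 0 0"
}}

```text
clock: 39.63
eef_pos: [504.8, 239.5, 43.3]
tool_rot: [3.141, 0.0, -3.053]
force: [-0.1, -0.0, -1.2]
width: 14.2
gripper_force: 60.0
```

Call:
{"method": "move_arm", "body": {
  "targets": "-1 -0.8 0 -0.05 0 0 0; -1 -0.8 0 0 0 0 0; -1 -0.8 0 0 0 0 0; -1 -0.6 0 0 0 0 0; -1 -0.4 0 0 0 0 0"
}}

```text
clock: 40.05
eef_pos: [539.7, 242.5, 43.6]
tool_rot: [3.141, 0.001, -3.053]
force: [-0.5, -0.1, -1.9]
width: 14.2
gripper_force: 59.9
```

Call:
{"method": "move_arm", "body": {
  "targets": "-1 -0.2 0 0 0 0 0; -1 -0.2 0 0 0 0 0; -1 -0.2 0 0 0 0 0; -1 -0.2 0 0 0 0 0; -1 0 0 0 0 0 0"
}}

```text
clock: 40.47
eef_pos: [546.7, 243.1, 43.7]
tool_rot: [3.141, 0.001, -3.053]
force: [-1.0, -0.6, -1.7]
width: 14.2
gripper_force: 59.9
```

Call:
{"method": "move_arm", "body": {
  "targets": "-1 -0.2 0 0 0 0 0; -1 -0.2 0 0 0 0 0; -1 -0.2 0 0 0 0 0; -1 0 0 0 0 0 0; -1 0 0 0 0 0 0"
}}

```text
clock: 40.88
eef_pos: [547.6, 243.1, 43.2]
tool_rot: [-3.14, -0.009, -3.052]
force: [-8.3, -1.1, 4.1]
width: 14.5
gripper_force: 60.7
```

Bar 2 home. Release and take lever 2's knob the same way.

Call:
{"method": "move_arm", "body": {
  "targets": "-1 0.5 0 0 0 0 0; -0.3 0 0 0 0 0 0; -0.3 0 0 0 0 0 0; -0.3 0 0 -2 0 0 0; -0.3 0 0 -4 0 0 0"
}}

```text
clock: 41.3
eef_pos: [545.1, 241.8, 100.6]
tool_rot: [-3.139, -0.007, -3.053]
force: [0.9, 0.6, -1.4]
width: 29.8
gripper_force: 0.0
```

Call:
{"method": "move_arm", "body": {
  "targets": "-0.3 0 0 -4 0 0 0; -0.3 -2.5 0 -2 0 0 0; -0.3 -3 0 0 0 0 0; -0.3 -3 0.2 0 0 0 0; -0.3 -1.5 0 0 0 0 0"
}}

```text
clock: 41.72
eef_pos: [651.5, 254.1, 165.5]
tool_rot: [3.141, 0.007, -3.054]
force: [-0.0, 0.2, 0.6]
width: 29.8
gripper_force: 0.0
```

Call:
{"method": "move_arm", "body": {
  "targets": "-0.3 0 0 0 0 0 0; -0.3 0 0 0 0 0 0; -0.3 0 0 0 0 0 0; -0.3 0 0 0 0 0 0"
}}

```text
clock: 42.05
eef_pos: [645.5, 254.1, 163.7]
tool_rot: [3.142, -0.001, -3.052]
force: [0.2, -0.1, -0.2]
width: 30.0
gripper_force: 0.0
```

Run:
```python
from h import *
st(); im=snap('wrist','w17.png'); [print(b) for b in bars(im,58)]
for p in((638,151),(632,225)): print(darks(im,105,*p,30))
```

```text
t 42.05 p [645.5 254.1 163.7] yaw -174.9 F [ 0.2 -0.1 -0.2] w 30.0 0.0
([279.0, 96.0], 551.6, 244.8, 56, 15, np.float32(5.2), [np.True_])
([186.0, 104.0], 558.7, 172.1, 54, 16, np.float32(4.3), [np.True_])
([91.0, 96.0], 565.6, 98.6, 53, 16, np.float32(5.1), [np.True_])
([([128, 196, 34, 28, 422], [147.5, 207.7], [634.5, 158.8])], (136, 211))
([([233, 196, 22, 28, 379], [244.0, 209.7], [630.0, 226.8])], (241, 212))
```

Bar 2's outer end looks ~1.5 mm farther out than the others; I'll nudge it home with shut fingers before clamping.

Call:
{"method": "move_arm", "body": {
  "targets": "-1 4 -0.1 0 0 0 0; -1 4 -0.1 0 0 0 0; -1 4 0 0 0 0 0; -1 4 0 0 0 0 0; -1 0.8 0 2 0 0 0"
}}

```text
clock: 42.52
eef_pos: [473.1, 237.5, 146.4]
tool_rot: [3.14, -0.002, -3.05]
force: [-1.1, 0.7, 0.1]
width: -0.2
gripper_force: 0.0
```

Call:
{"method": "move_arm", "body": {
  "targets": "-1 0 0 3.5 0 0 0; -1 0 0 3.5 0 0 0; -1 0 0 2 0 0 0; -1 0 0 0.5 0 0 0; -1 0 0 0 0 0 0"
}}

```text
clock: 42.93
eef_pos: [478.2, 236.7, 47.8]
tool_rot: [-3.141, -0.003, -3.053]
force: [0.4, -0.2, -1.0]
width: -0.3
gripper_force: 0.0
```

Call:
{"method": "move_arm", "body": {
  "targets": "-1 0 0 0 0 0 0; -1 0 0 0 0 0 0; -1 0 0 0 0 0 0"
}}

```text
clock: 43.18
eef_pos: [480.6, 237.7, 50.3]
tool_rot: [3.14, 0.003, -3.053]
force: [0.5, 0.6, 1.0]
width: 0.4
gripper_force: 0.0
```

Call:
{"method": "move_arm", "body": {
  "targets": "-1 -0.9 -0.05 0.4 0 0 0; -1 -0.9 0 0 0 0 0; -1 -0.6 0 0 0 0 0; -1 -0.3 0 0 0 0 0; -1 -0.2 0 0 0 0 0"
}}

```text
clock: 43.6
eef_pos: [509.5, 239.2, 44.7]
tool_rot: [3.141, 0.001, -3.054]
force: [-0.8, -0.3, -0.2]
width: -0.2
gripper_force: 0.0
```

Call:
{"method": "move_arm", "body": {
  "targets": "-1 -0.2 0 0 0 0 0; -1 -0.2 0 0 0 0 0; -1 -0.2 0 0 0 0 0; -1 -0.2 0 0 0 0 0; -1 0 0 0 0 0 0"
}}

```text
clock: 44.02
eef_pos: [515.8, 239.8, 44.5]
tool_rot: [-3.141, -0.001, -3.053]
force: [-1.8, -1.5, 0.2]
width: 0.0
gripper_force: 0.7
```

Call:
{"method": "move_arm", "body": {
  "targets": "-1 -0.2 0 0 0 0 0; -1 -0.2 0 0 0 0 0; -1 0 0 0 0 0 0; -1 0 0 0 0 0 0"
}}

```text
clock: 44.35
eef_pos: [515.9, 239.6, 44.0]
tool_rot: [-3.14, -0.009, -3.052]
force: [-7.6, -0.7, 3.8]
width: 0.3
gripper_force: 4.1
```

Call:
{"method": "move_arm", "body": {
  "targets": "-1 -0.2 0 0 0 0 0; -1 -0.1 0 0 0 0 0; -1 0 0 0 0 0 0; -1 0 0 0 0 0 0"
}}

```text
clock: 44.68
eef_pos: [515.8, 239.6, 43.5]
tool_rot: [-3.139, -0.015, -3.051]
force: [-12.1, -0.7, 6.9]
width: 0.1
gripper_force: 6.4
```

Bar 2 firm against the stop. Now lever 2.

Call:
{"method": "move_arm", "body": {
  "targets": "-1 1 0 0 0 0 0; -1 1 0 -2 0 0 0; -1 0 0 -4 0 0 0; -1 0 0 -4 0 0 0; -1 -1 0 -2 0 0 0"
}}

```text
clock: 45.1
eef_pos: [513.7, 240.6, 168.8]
tool_rot: [3.14, 0.004, -3.052]
force: [-0.1, 1.2, 0.9]
width: 0.0
gripper_force: 0.0
```

Call:
{"method": "move_arm", "body": {
  "targets": "-0.3 -4 0.1 0 0 0 0; -0.3 -4 0.1 0 0 0 0; -0.3 -4 0.1 0 0 0 0; -0.3 -2 0 0 0 0 0; -0.3 0 0 0 0 0 0"
}}

```text
clock: 45.52
eef_pos: [657.9, 254.1, 164.5]
tool_rot: [-3.141, 0.006, -3.055]
force: [-0.8, -0.6, -0.8]
width: 29.8
gripper_force: 0.0
```

Call:
{"method": "move_arm", "body": {
  "targets": "-0.3 0 0 0 0 0 0; -0.3 0 0 0 0 0 0; -0.3 0 0 0 0 0 0; -0.3 0 0 0 0 0 0"
}}

```text
clock: 45.85
eef_pos: [651.5, 255.4, 164.9]
tool_rot: [3.141, -0.001, -3.052]
force: [-0.3, -1.0, -0.3]
width: 29.8
gripper_force: 0.0
```

Call:
{"method": "move_arm", "body": {
  "targets": "-0.3 -0.6 0 2 0 0 0; -0.3 0 0 2.5 0 0 0; -0.3 0 0 1.7 0 0 0; -0.3 0 0 1.1 0 0 0; -0.3 0 0 0.3 0 0 0"
}}

```text
clock: 46.27
eef_pos: [656.7, 255.4, 86.7]
tool_rot: [-3.141, -0.004, -3.052]
force: [0.8, -0.4, 0.0]
width: 29.8
gripper_force: 0.0
```

Call:
{"method": "move_arm", "body": {
  "targets": "-0.3 0 0 0 0 0 0; -0.3 0 0 0 0 0 0; -0.3 0 0 0 0 0 0; -1 0 0 0 0 0 0; -1 0 0 0 0 0 0"
}}

```text
clock: 46.68
eef_pos: [659.3, 255.9, 90.1]
tool_rot: [3.141, 0.002, -3.053]
force: [-0.4, -0.4, 3.3]
width: 12.0
gripper_force: 58.5
```

Call:
{"method": "move_arm", "body": {
  "targets": "-1 0 0 0 0 0 0; -1 0 0 0 0 0 0"
}}

```text
clock: 46.85
eef_pos: [659.3, 255.9, 90.0]
tool_rot: [3.141, 0.002, -3.053]
force: [-1.4, 0.5, 6.7]
width: 11.6
gripper_force: 58.6
```

Call:
{"method": "move_arm", "body": {
  "targets": "-1 0.04 0.67 0 0 0 -7; -1 0.04 0.67 0 0 0 -7; -1 0.04 0.67 0 0 0 -7; -1 0.04 0.67 0 0 0 -7; -1 0.04 0.67 0 0 0 -7"
}}

```text
clock: 47.27
eef_pos: [646.1, 284.9, 90.0]
tool_rot: [-3.14, -0.001, -2.437]
force: [-3.1, -3.3, 8.0]
width: 11.6
gripper_force: 58.9
```

Call:
{"method": "move_arm", "body": {
  "targets": "-1 0.04 0.67 0 0 0 -7; -1 0.04 0.67 0 0 0 -7; -1 0.04 0.67 0 0 0 -7; -1 0 0 0 0 0 0; -1 0 0 0 0 0 0"
}}

```text
clock: 47.68
eef_pos: [630.3, 297.0, 90.0]
tool_rot: [-3.141, -0.002, -2.076]
force: [-3.2, -4.3, 8.3]
width: 11.5
gripper_force: 59.1
```

Call:
{"method": "move_arm", "body": {
  "targets": "-1 0.02 0.3 0 0 0 -3; -1 0 0.2 0 0 0 0; -1 0 0.2 0 0 0 0; -1 0 0.2 0 0 0 0; -1 0 0 0 0 0 0"
}}

```text
clock: 48.1
eef_pos: [628.3, 298.0, 90.2]
tool_rot: [-3.131, 0.001, -2.027]
force: [9.7, -6.7, 2.1]
width: 11.4
gripper_force: 58.6
```

Lever 2 at its stop. Release, rise, unturn and look over the clamp.

Call:
{"method": "move_arm", "body": {
  "targets": "-1 0 -0.7 0 0 0 0; -0.4 0 0 0 0 0 0; -0.4 0 0 0 0 0 0; -0.4 0 0 -3 0 0 0; -0.4 0 0 -4 0 0 7"
}}

```text
clock: 48.52
eef_pos: [625.3, 298.4, 154.7]
tool_rot: [3.136, -0.008, -2.145]
force: [1.2, -0.2, -0.3]
width: 25.5
gripper_force: 0.0
```

Call:
{"method": "move_arm", "body": {
  "targets": "-0.4 0 0 -4 0 0 7; -0.4 0 0 -1 0 0 7; -0.4 0 0 0 0 0 7; -0.4 0 0 0 0 0 7; -0.4 0 0 0 0 0 7"
}}

```text
clock: 48.93
eef_pos: [628.0, 300.4, 208.9]
tool_rot: [3.141, 0.0, -2.761]
force: [0.2, 0.5, -0.6]
width: 25.2
gripper_force: 0.0
```

Call:
{"method": "move_arm", "body": {
  "targets": "-0.4 0 0 0 0 0 7; -0.4 0 0 0 0 0 7; -0.4 0 0 0 0 0 7; -0.4 0 0 0 0 0 7.1; -0.4 -1 -3.5 0 0 0 0"
}}

```text
clock: 49.35
eef_pos: [631.1, 275.6, 207.7]
tool_rot: [3.134, -0.004, 3.044]
force: [-0.3, 2.8, -0.9]
width: 25.2
gripper_force: 0.0
```

Call:
{"method": "move_arm", "body": {
  "targets": "-0.4 -1 -3.5 0 0 0 0; -0.4 -1 -3.5 0 0 0 0; -0.4 -0.5 -2 0 0 0 0; -0.4 0 0 0 0 0 0; -0.4 0 0 0 0 0 0"
}}

```text
clock: 49.77
eef_pos: [650.3, 170.2, 208.4]
tool_rot: [-3.141, -0.001, 3.034]
force: [-0.8, 0.5, -0.4]
width: 25.8
gripper_force: 0.0
```

Run:
```python
from h import *
st(); im=snap('wrist','w18.png'); [print(b) for b in bars(im,58)]
```

```text
t 49.77 p [650.3 170.2 208.4] yaw 173.8 F [-0.8  0.5 -0.4] w 25.8 0.0
([349.0, 84.0], 552.2, 243.4, 54, 16, np.float32(5.3), [np.True_])
([271.0, 104.0], 558.6, 170.4, 55, 16, np.float32(4.6), [np.True_])
([198.0, 128.0], 565.5, 98.3, 54, 16, np.float32(2.1), [np.True_])
```

View pics/w18.png

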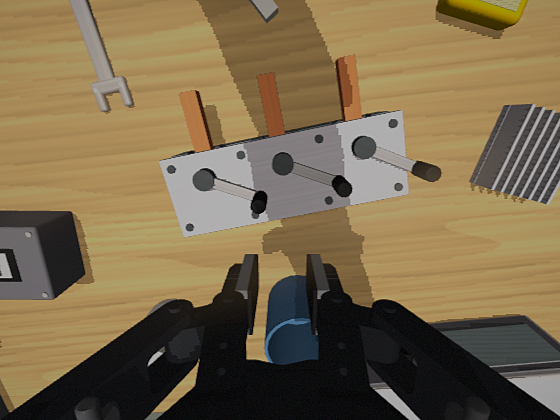

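All three bars stand out ~54 mm and the three levers are swung alike to closed. Back to the isolator.

Call:
{"method": "move_arm", "body": {
  "targets": "-0.3 -0.93 -3.9 0 0 0 0; -0.3 -0.93 -3.9 0 0 0 0; -0.3 -0.93 -3.9 0 0 0 0; -0.3 -0.93 -3.9 0 0 0 0; -0.3 -0.93 -3.9 0 0 0 0"
}}

```text
clock: 50.23
eef_pos: [676.3, -25.6, 208.5]
tool_rot: [3.14, -0.0, 3.041]
force: [0.5, -0.5, 0.1]
width: 30.3
gripper_force: 0.0
```

Call:
{"method": "move_arm", "body": {
  "targets": "-0.3 -0.93 -3.9 0 0 0 0; -0.3 -0.93 -3.9 0 0 0 0; -0.3 -0.93 -3.9 0 0 0 0; -0.3 0 0 2 0 0 0; -0.3 0 0 4 0 0 0"
}}

```text
clock: 50.65
eef_pos: [696.1, -149.7, 153.2]
tool_rot: [-3.14, 0.012, 3.034]
force: [1.2, 1.4, -0.2]
width: 29.8
gripper_force: 0.0
```

Call:
{"method": "move_arm", "body": {
  "targets": "-0.3 0 0 3 0 0 0; -0.3 0 0 1.5 0 0 0; -0.3 0 0 0 0 0 0; -0.3 0 0 0 0 0 0; -0.3 0 0 0 0 0 0"
}}

```text
clock: 51.07
eef_pos: [693.2, -145.0, 105.1]
tool_rot: [3.141, 0.003, 3.038]
force: [0.5, -0.6, 0.7]
width: 29.7
gripper_force: 0.0
```

Run:
```python
from h import *
st(); im=snap('wrist','w19.png'); print(lamp(im))
c=im['color'].astype(int); u0,v0=w2px(im,[690.7,-148.5,62]).astype(int)
m=((c.min(2)>130)&(c.max(2)-c.min(2)<25)).astype(np.uint8); m2=np.zeros_like(m); m2[v0-45:v0+45,u0-45:u0+45]=m[v0-45:v0+45,u0-45:u0+45]
k,l,s,ce=cv2.connectedComponentsWithStats(m2); print([(s[i].tolist(),px2w(im,*ce[i],61).round(1).tolist()) for i in range(1,k) if s[i,4]>50])
```

```text
t 51.07 p [ 693.2 -145.   105.1] yaw 174.1 F [ 0.5 -0.6  0.7] w 29.7 0.0
(array([ 684. , -202.1,   60. ]), 314)
[([235, 208, 64, 1, 64], [668.7, -152.1, 61.0]), ([256, 217, 40, 40, 1517], [689.3, -148.6, 61.0])]
```

Call:
{"method": "move_arm", "body": {
  "targets": "-0.3 0.2 -0.35 1.5 0 0 0; -0.3 0 0 1.3 0 0 0; -0.3 0 0 0.8 0 0 0; -0.3 0 0 0.4 0 0 0; -0.3 0 0 0.2 0 0 0"
}}

```text
clock: 51.53
eef_pos: [689.0, -149.2, 61.0]
tool_rot: [3.141, -0.001, 3.037]
force: [-0.7, 0.6, 0.2]
width: 30.1
gripper_force: 0.0
```

Call:
{"method": "move_arm", "body": {
  "targets": "-0.3 0 0 0 0 0 0; -0.3 0 0 0 0 0 0; -0.3 0 0 0 0 0 0; -1 0 0 0 0 0 0; -1 0 0 0 0 0 0"
}}

```text
clock: 51.95
eef_pos: [689.6, -149.6, 62.1]
tool_rot: [-3.142, 0.001, 3.037]
force: [-0.4, -0.2, 0.4]
width: 7.0
gripper_force: 0.0
```

Call:
{"method": "move_arm", "body": {
  "targets": "-1 0 0 0 0 0 0; -1 0 0 0 0 0 0; -1 0 0 0 0 0 0"
}}

```text
clock: 52.2
eef_pos: [689.6, -149.3, 62.3]
tool_rot: [3.141, 0.001, 3.037]
force: [-0.7, 2.2, 5.1]
width: 1.9
gripper_force: 59.1
```

Gripped the ridge; slide it 17.5 mm towards the lamp.

Call:
{"method": "move_arm", "body": {
  "targets": "-1 0 -0.4 0 0 0 0; -1 0 -0.4 0 0 0 0; -1 0 -0.4 0 0 0 0; -1 0 -0.4 0 0 0 0; -1 0 -0.15 0 0 0 0"
}}

```text
clock: 52.62
eef_pos: [687.7, -165.3, 62.2]
tool_rot: [3.138, 0.0, 3.036]
force: [-1.5, 6.4, 6.8]
width: 2.3
gripper_force: 59.9
```

Call:
{"method": "move_arm", "body": {
  "targets": "-1 0 0 0 0 0 0; -1 0 0 0 0 0 0; -0.3 0 0 0 0 0 0; -0.3 0 0 0 0 0 0; -0.3 0 0 -2 0 0 0"
}}

```text
clock: 53.03
eef_pos: [684.0, -167.4, 77.4]
tool_rot: [-3.141, -0.008, 3.036]
force: [-0.6, -0.3, -0.2]
width: 29.5
gripper_force: 0.0
```

Call:
{"method": "move_arm", "body": {
  "targets": "-0.3 0 0 -3 0 0 0; -0.3 0 0 -4 0 0 0; -0.3 0 0 -3 0 0 0; -0.3 0 0 0 0 0 0; -0.3 0 0 0 0 0 0"
}}

```text
clock: 53.45
eef_pos: [688.6, -168.5, 183.9]
tool_rot: [-3.14, 0.004, 3.036]
force: [-0.1, -0.2, -0.9]
width: 29.9
gripper_force: 0.0
```

Run:
```python
from h import *
st(); im=snap('wrist','w20.png'); print(lamp(im))
c=im['color'].astype(int); u0,v0=w2px(im,[689,-160,62]).astype(int)
m=((c.min(2)>130)&(c.max(2)-c.min(2)<25)).astype(np.uint8); m2=np.zeros_like(m); m2[v0-45:v0+45,u0-45:u0+45]=m[v0-45:v0+45,u0-45:u0+45]
k,l,s,ce=cv2.connectedComponentsWithStats(m2); print([(s[i].tolist(),px2w(im,*ce[i],61).round(1).tolist()) for i in range(1,k) if s[i,4]>50])
t=load('w2.png'); c=t['color'].astype(int); m=((c.min(2)>130)&(c.max(2)-c.min(2)<25)).astype(np.uint8);u0,v0=w2px(t,[689,-160,62]).astype(int); m2=np.zeros_like(m); m2[v0-25:v0+25,u0-25:u0+25]=m[v0-25:v0+25,u0-25:u0+25]
k,l,s,ce=cv2.connectedComponentsWithStats(m2); print('start',[(s[i].tolist(),px2w(t,*ce[i],61).round(1).tolist()) for i in range(1,k) if s[i,4]>50])
print(bars(snap('scene','s20.png'),minA=60))
a=cv2.absdiff(load('scene0.png')['color'],load('s20.png')['color'])
```

```text
t 53.45 p [ 688.6 -168.5  183.9] yaw 173.9 F [-0.1 -0.2 -0.9] w 29.9 0.0
(array([ 683.9, -202.2,   60. ]), 170)
[([272, 191, 29, 31, 842], [687.8, -164.6, 61.0])]
start [([257, 194, 26, 28, 701], [687.8, -164.3, 61.0])]
[]
```

```bash
python3 -c "
from cell import order
print(order.finish_job())"
```

```text
the job is handed in; nothing more can be done
None
```

The job is handed in: I slid the switch to OFF, fed all three copper bars home and clamped them with their levers fully closed, then slid the switch back to ON (confirmed in the last wrist image); the bystanders were left where they were.

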